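# Add a filter to the photometer's shutter and index it over the light port

### The arm

A 6-joint arm with a two-finger parallel gripper is mounted at the origin on the work surface. World frame = base frame: x ahead of the robot, y to its left, z up, the work surface at z = 0. Lengths are in m, angles in rad, forces in N, time in s.
With the tool pointing down it reaches from about 0.375 to 0.9 m from the base axis. Payload 3.1 kg.
Tool frame: the origin (TCP) lies midway between the tips of the shut fingers; the grasp point (between the pads) lies 19 mm behind it; z points along the fingers, y is the line along which they close (so a half turn about z gives the same grasp; the last joint's range is limited). The gripper opens to 85 mm and grips with 20 to 120 N. Pads are 22 mm wide; open, the fingers measure 114 mm over their backs; the gripper's body (76 mm by 85 mm) begins 54 mm behind the grasp point. The pads swing forward as they close: fully open they stand 13 mm farther back than shut.
Start: joints at [1.099, 0.527, 1.433, -0, 1.181, -0.178], TCP at [0.18, 0.598, 0.231] pointing down, gripper open.
Joint ranges: [-3.08, 3.08], [-0.75, 2.2], [0.22, 2.44], [-1.43, 4.57], [0, 2.65], [-2.85, 2.85]. Speed limits (rad/s): [2.79, 2.79, 3.14, 3.14, 3.14, 3.14].

### API

Orientations are given as a unit quaternion [x, y, z, w].
In Python, from station import manip gives the robot as it stands. The module is installed in compiled form; this text tells all that it offers.
- The arm moves only by the tool apply_moves, never from a script. Its arguments are lists of equal length, an entry for each row: "claw": the gripper's target within -1 to 1 (fully open at 1, half-way at 0, shut at -1); "travel": the shift along the tool's x, y, z scaled (see below), a list of three; "turn": the turn, a rotation vector about the tool's x, y, z scaled (see below), a list of three. In form: {"claw": [claw, ...], "travel": [[dx, dy, dz], ...], "turn": [[rx, ry, rz], ...]}. A call has 1 to 5 rows; each row is the pose to reach, as a shift and turn from the pose commanded when the call began, along the tool's axes at that moment, turning the shorter way round; what a row does not reach only later rows make up. The controller multiplies each number of a shift by 800 mm and each number of a turn by 180 degrees. A row lasts 1/12 s, in which the tool goes at most 41.7 mm and 7.16 degrees, less where a joint would pass 70% of its speed; a pose out of reach is approached as far as the arm can. A call with a number of a shift or a turn outside -1 to 1 is refused whole. A call with a gripper value outside its range is refused whole. The fingers move at their own pace and stop on an object; "newtons" is the grip in N (left out, the last holds). Time passes only in rows, so rows that repeat a pose let the fingers close. It gives the time, the measured TCP pose, the force, the opening and the grip force at its end, in the units of the state.
- manip.sense(): the state, without advancing time (a new reading comes with each control period).
- manip.snapshot(name): name is "scene" or "top" or "wrist"; returns a dict with "pixels" (400x640x3 uint8, red, green, blue), "depth" (400x640 float32, m along the optical axis (not along the pixel's ray), 0 where there is no reading), "intrinsics" (3x3 intrinsics, pixels), "R" (3x3) and "t" (3): a world point X has camera coordinates R X + t. Camera axes: x right, y down, z forward; pixel columns grow to the right and rows downward; lengths in m; the calibration is good to about 2 mm. A picture is of the moment at which its call begins.
- manip.sign_off(): hands the job in; it is judged then, once.
The state is a dict: "t": time; "q": joint angles; "qd": joint speeds; "tau": joint torques, N m; "tcp_pos": TCP position; "tool_rot": TCP orientation; "force": force on the tool from outside, world axes, zero at the start; "ft_torque": the same for the moment, N m; "finger_gap": opening from 0.0 (shut) to 1.0 (fully open); "gripper_force": force on a finger pad.
Only numpy, scipy, OpenCV 4.12 (cv2) and the standard library are available. Lean on these libraries where they do the work, as an engineer would, in place of code of your own. Each camera call takes 0.05 s, during which the arm holds its last target. There are 200 camera calls.

### The job

Lay the amber glass filter flat on top of the smoke-grey one in the photometer's sliding shutter, squared up snugly against both corner fences like the one below it. Set it down gently, do not drop it. Then let go of it and slide the shutter by its red tab, towards the port under the head, until it clicks into its next stop and no further, with both filters still square; let go of the tab, and leave the green filter, the brown bottle and the white jar where they are.

Things in the scene. Friction and masses are not known exactly. Their poses are not given: they have to be found in the camera images.
- amber_plate_center (a point): Centre of the amber (orange) glass filter plate, 60 x 70 x 8 mm (its x, y, z axes), 85 g, loose. It starts flat on one of two equal small stands left and right of the photometer (which one varies).
- smoke_plate_center (a point): Centre of the smoke-grey glass filter plate, same size and mass, loose; it lies already in the bay of the shutter, flat on the bay floor and squared to the fences (centre 4 mm above point bay).
- green_plate_center (a point): Centre of the green glass filter plate, same size, loose, on the other, equal stand. Not wanted: leave it alone.
- bay (a point): On the sliding shutter, moving with it: centre of the floor of the loading bay = top face of the shutter plate, 60 mm above the bench. Axes as point port. A squared plate has its centre at x = 0, y = 0 here, its axes parallel to these (either way round); the second plate lies on the first, its centre 12 mm above this point. The shutter plate spans x -42 to 42, y -64 to 122 mm here.
- tab (a point): On the shutter: grip point of the upright red tab, 30 mm above the top face of the shutter plate (90 mm above the bench) and 80 mm in +y from point bay. The tab is 20 mm in x, 14 mm in y; it rises from the shutter's top face to 15 mm above this point. The head hangs 75 mm above this point, its front edge 12 mm behind it (+x). Axes as point port.
- port (a point): On the photometer, fixed: centre of the glowing round light port (38 mm across) in the deck, 50 mm above the bench, covered by the shutter plate. Its axes are those of the photometer: x from the front (robot side) to the rear, y along the travel of the shutter, z up.
- shutter (a joint): Travel of the shutter in m along the photometer's +y, from 0 (loading stop, where it starts) to 0.16. A sprung plunger holds it in click stops at 0, 0.080 (the next stop: the bay centre is over the port) and 0.160. Sliding takes under 2 N, leaving or entering a stop 5 to 8 N; let go at rest within 4 mm of a stop, it is drawn into it.
- amber_plate: The amber plate itself (origin at the centre of its underside).
- photometer: The beige photometer, fixed to the bench; origin on the bench under the bay centre at the loading stop; axes as point port. Base and deck: x -75 to 130 mm, y -75 to 235 mm, 50 mm high. Nothing hangs over the bay at the loading stop.
- bottle: Brown round bottle with a teal cap, 66 mm across, 160 mm high, loose, behind and beside the photometer; bystander. Origin at the centre of its underside.
- jar: White round jar, 72 mm across, 90 mm high, loose, on the other side; bystander. Origin at the centre of its underside.
- stand_a: Stand of the amber plate, fixed; origin at the centre of its underside. A white block 36 x 50 mm (x, y), top 28 mm above the bench, carries the plate's middle, so the plate's edges overhang about 12 mm (x) and 10 mm (y); below it a steel foot 80 x 90 mm, 5 mm high.
- fence_rear (a point): Fence at the bay's +x side: two dark steel posts 13 mm high, inner faces at bay x = +30 mm, 8 mm thick, at bay y 20 to 35 and -35 to -20 mm, with a 40 mm gap between for a finger. This point: middle of the gap, on the inner faces, 6.5 mm above the bay floor. The bay's -x and -y sides are open.
- fence_side (a point): Fence at the bay's +y side: one dark steel bar 13 mm high, inner face at bay y = +35 mm, 6 mm thick, bay x -25 to 25 mm. This point: middle of its inner face. The fences reach 5 mm above the underside of the second plate.
- head (a point): Middle of the lower front edge of the fixed measuring head, which overhangs the rear half of the tab's path: 165 to 220 mm above the bench, photometer x 12 to 120, y 40 to 185 mm, column at x 95 to 130. There is no room for a gripper straight above the tab: take it with the tool leaning back towards the robot (photometer -x), 28 to 45 degrees from vertical.
Things that resemble listed ones, but are neither listed nor needed, are in the scene too. There is more than one size of the part that bears smoke_plate_center; the job needs the smaller. What is shaped like the amber_plate but blue is not meant.

How it is judged:
By the outcome, as a careful person would: the job done as asked, in the order asked, and still so for the second after the job is handed in, with the robot touching nothing.
It also fails if it takes over 70 s, if anything falls off the work surface, if the arm or the gripper's body presses on something with over 40 N, if the wrist force passes 120 N, or if a joint passes its speed limit or range.

## Working session

There is one attempt and no reset: what is moved stays moved. The work goes in short steps, Python scripts to look and compute and a tool call to move; the robot and the scene stay as the last step left them, time stands still between calls to the robot, and variables do not carry over. Pictures are saved under pics/ and viewed, at most 10 in all, crops included, and the job is handed in when it is done.

Besides the shell and the picture viewer there is one more tool, called after "Emit:" as name(argument=value, ...) on one line, values as JSON. apply_moves: Moves the arm, as the interface text tells. Shifts and turns lie within -1 to 1; 1 stands for 800 mm of shift or 180 degrees of turn. Its arguments: {"type":"object","properties":{"claw":{"type":"array","items":{"type":"number"}},"travel":{"type":"array","items":{"type":"array","items":{"type":"number"}}},"turn":{"type":"array","items":{"type":"array","items":{"type":"number"}}},"newtons":{"type":"number"}},"required":["claw","travel","turn"]}

```bash
mkdir -p pics
cat > h.py <<'E'
import numpy as np, cv2
from station import manip
from scipy.spatial.transform import Rotation as Rn
def snap(n,f=None):
    s=manip.snapshot(n)
    s={k:(np.array(v)) for k,v in s.items()}
    if f: cv2.imwrite('pics/'+f+'.png',s['pixels'][:,:,::-1]); np.savez('pics/'+f+'.npz',**s)
    return s
def cloud(s):
    d=s['depth'];v,u=np.mgrid[:d.shape[0],:d.shape[1]];K=s['intrinsics']
    c=np.stack([(u-K[0,2])/K[0,0]*d,(v-K[1,2])/K[1,1]*d,d],-1)
    return (c-s['t'])@s['R']   # R^T (c-t)
E
python3 - <<'E'
from h import *
a=snap('scene','scene1');b=snap('top','top1')
print(manip.sense())
for s in(a,b): print(s['intrinsics'],s['R'],-s['R'].T@s['t'])
E
```

```text
{'t': 0.1, 'q': array([ 1.09951507e+00,  5.28381722e-01,  1.43379881e+00,  2.32886737e-05,
        1.18140559e+00, -1.78522725e-01]), 'qd': array([-1.19619347e-03, -1.17095265e-03, -2.79373338e-03, -3.78796553e-05,
       -9.99795233e-04,  3.44731643e-04]), 'tau': array([-2.15891114e-04, -4.43308926e+01, -1.78584301e+01, -2.29879943e-04,
        3.86379237e-03, -6.83577312e-06]), 'tcp_pos': array([0.18004767, 0.59781872, 0.2304184 ]), 'tool_rot': array([ 1.45861395e-01,  9.89304533e-01, -9.41153970e-04, -3.28379718e-04]), 'force': array([-0.08015253, -0.12216627, -0.1727085 ]), 'ft_torque': array([ 0.04943179, -0.02534936,  0.04220153]), 'gripper_force': 0.0, 'finger_gap': 0.9986559558937569}
[[448.47348901   0.         317.01067218]
 [  0.         448.47348901 203.34967884]
 [  0.           0.           1.        ]] [[ 0.87854091  0.47759999  0.00800798]
 [ 0.27961397 -0.50061058 -0.81927106]
 [-0.38727497  0.72200229 -0.5733505 ]] [ 1.13860952 -1.18629178  0.96057163]
[[438.82513035   0.         319.87969834]
 [  0.         438.82513035 206.08144478]
 [  0.           0.           1.        ]] [[ 0.02179451 -0.99963418 -0.01601586]
 [-0.991788   -0.01959858 -0.12638221]
 [ 0.12602209  0.01863878 -0.99185232]] [ 0.40263858 -0.11252929  1.44893589]
```

View pics/top1.png

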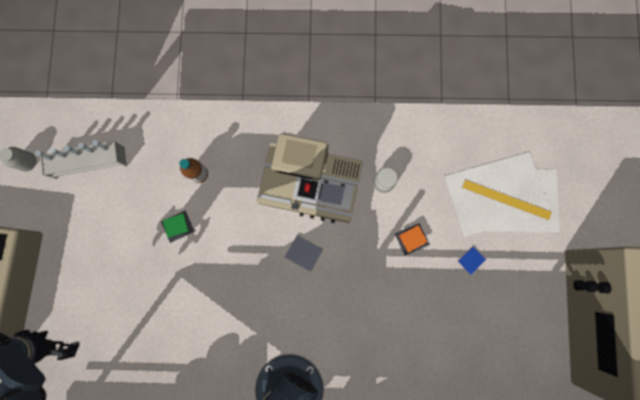

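View pics/scene1.png

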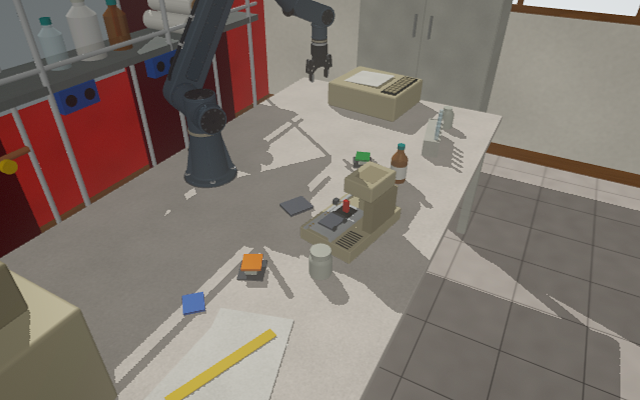

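The top view shows the amber plate at (412,238), the bay with the smoke plate at (333,193), the red tab at (307,187), the green plate at (177,226) and the large grey decoy on the bench at (303,252). The scene view agrees: amber (252,262), tab (346,206).

Run:
```python
from h import *
for f,boxes in(('top1',dict(amber=(390,215,440,260),red=(295,170,320,205),green=(155,205,200,245))),('scene1',dict(amber=(235,245,275,275),red=(335,195,360,220)))):
    s=dict(np.load(f'pics/{f}.npz'));X=cloud(s);hsv=cv2.cvtColor(s['pixels'],cv2.COLOR_RGB2HSV)
    for n,(u0,v0,u1,v1) in boxes.items():
        H,S,V=[hsv[v0:v1,u0:u1,i].astype(int) for i in range(3)]
        m={'amber':(H>5)&(H<22)&(S>150)&(V>100),'red':((H<6)|(H>174))&(S>150)&(V>70),'green':(H>50)&(H<80)&(S>120)}[n]
        P=X[v0:v1,u0:u1][m]
        vv,uu=np.nonzero(m)
        print(f,n,m.sum(),P.mean(0).round(4),np.percentile(P[:,2],[5,50,95]).round(3),(uu.mean()+u0,vv.mean()+v0))
        if n!='red':
            T=P[abs(P[:,2]-.032)<.012]; r=cv2.minAreaRect((T[:,:2]*1000).astype(np.float32));print(r)
# photometer: deck/shutter points
s=dict(np.load('pics/top1.npz'));X=cloud(s)[120:230,245:375].reshape(-1,3)
for lo,hi in((.045,.075),(.205,.235)):
    T=X[(X[:,2]>lo)&(X[:,2]<hi)]; print(len(T),cv2.minAreaRect((T[:,:2]*1000).astype(np.float32)))
s=dict(np.load('pics/top1.npz'))
cv2.imwrite('pics/crop.png',cv2.resize(s['pixels'][120:230,245:445,::-1],None,fx=4,fy=4,interpolation=cv2.INTER_CUBIC))
```

```text
top1 amber 430 [ 0.484  -0.3844  0.0431] [0.008 0.035 0.04 ] (np.float64(412.75116279069766), np.float64(238.17441860465115))
((482.9253845214844, -386.0665588378906), (59.7244758605957, 71.39920043945312), 27.600006103515625)
top1 red 51 [ 0.6334 -0.0449  0.0902] [0.059 0.1   0.11 ] (np.float64(306.8627450980392), np.float64(187.45098039215685))
top1 green 397 [0.5105 0.381  0.0381] [0.03  0.035 0.041] (np.float64(175.35264483627205), np.float64(225.15113350125944))
((509.0375671386719, 383.88140869140625), (60.300384521484375, 69.53207397460938), 20.206642150878906)
scene1 amber 318 [ 0.4911 -0.3923  0.0396] [0.03  0.034 0.037] (np.float64(251.64465408805032), np.float64(261.7672955974843))
((486.4147033691406, -385.7145690917969), (58.1131591796875, 75.7653579711914), 28.7327823638916)
scene1 red 56 [ 0.6395 -0.0492  0.087 ] [0.065 0.088 0.105] (np.float64(345.89285714285717), np.float64(205.375))
4207 ((655.9599609375, -74.16140747070312), (360.4482116699219, 205.52061462402344), 79.09882354736328)
1878 ((703.87890625, -24.822738647460938), (144.6217803955078, 110.30254364013672), 79.42903900146484)
```

View pics/crop.png

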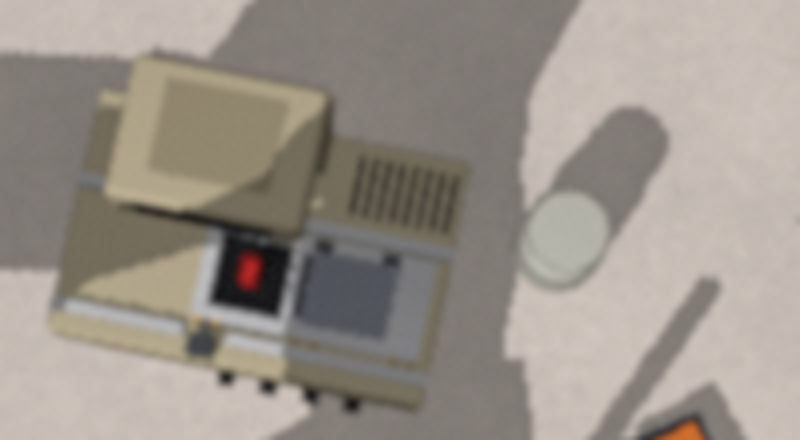

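The crop shows the smoke plate centred near (345,293) of the crop, with the two rear posts at (323,246) and (391,260) and the red tab at (250,270). Photometer yaw is about -10.6° and its origin about (0.618,-0.123). The red tab in this fit and in the direct measurement agree to 1 mm. Moving now.

Emit:
apply_moves(claw=[1, 1, 1, 1, 1], travel=[[-0.036, -0.035, -0.003], [-0.072, -0.07, -0.006], [-0.108, -0.105, -0.009], [-0.144, -0.14, -0.012], [-0.18, -0.175, -0.015]], turn=[[0, 0, 0], [0, 0, 0], [0, 0, 0], [0, 0, 0], [0, 0, 0]])

```text
t: 0.52
tcp_pos: [0.278, 0.421, 0.243]
tool_rot: [0.145, 0.989, -0.0, -0.0]
force: [1.5, 0.5, -0.7]
finger_gap: 0.998
gripper_force: 0.0
```

Emit:
apply_moves(claw=[1, 1, 1, 1, 1], travel=[[-0.036, -0.035, -0.003], [-0.072, -0.07, -0.006], [-0.108, -0.105, -0.009], [-0.144, -0.14, -0.012], [-0.18, -0.175, -0.015]], turn=[[0, 0, 0], [0, 0, 0], [0, 0, 0], [0, 0, 0], [0, 0, 0]])

```text
t: 0.93
tcp_pos: [0.3755, 0.2453, 0.2553]
tool_rot: [0.146, 0.989, -0.0, -0.0]
force: [1.6, 1.5, -0.5]
finger_gap: 0.999
gripper_force: 0.0
```

Emit:
apply_moves(claw=[1, 1, 1, 1, 1], travel=[[-0.036, -0.035, 0], [-0.072, -0.07, 0], [-0.108, -0.105, 0], [-0.144, -0.14, 0], [-0.18, -0.175, 0]], turn=[[0, 0, 0], [0, 0, 0], [0, 0, 0], [0, 0, 0], [0, 0, 0]])

```text
t: 1.35
tcp_pos: [0.473, 0.0697, 0.2552]
tool_rot: [0.146, 0.989, 0.0, -0.0]
force: [1.7, 0.9, 1.2]
finger_gap: 1.001
gripper_force: 0.0
```

Emit:
apply_moves(claw=[1, 1, 1, 1, 1], travel=[[-0.015, -0.048, 0], [-0.03, -0.096, 0], [-0.045, -0.144, 0], [-0.06, -0.192, 0], [-0.075, -0.24, 0]], turn=[[0, 0, 0], [0, 0, 0], [0, 0, 0], [0, 0, 0], [0, 0, 0]])

```text
t: 1.77
tcp_pos: [0.4741, -0.1314, 0.255]
tool_rot: [0.146, 0.989, 0.0, -0.0]
force: [1.0, -0.7, 0.2]
finger_gap: 0.998
gripper_force: 0.0
```

Emit:
apply_moves(claw=[1, 1, 1, 1, 1], travel=[[-0.015, -0.048, 0], [-0.03, -0.096, 0], [-0.045, -0.144, 0], [-0.06, -0.192, 0], [-0.075, -0.24, 0]], turn=[[0, 0, 0.038], [0, 0, 0.076], [0, 0, 0.114], [0, 0, 0.152], [0, 0, 0.19]])

```text
t: 2.18
tcp_pos: [0.4762, -0.3325, 0.2549]
tool_rot: [0.433, 0.901, 0.0, -0.0]
force: [1.2, -0.9, 0.3]
finger_gap: 0.998
gripper_force: 0.0
```

Emit:
apply_moves(claw=[1, 1, 1, 1], travel=[[0, 0, 0], [0, 0, 0], [0, 0, 0], [0, 0, 0]], turn=[[0, 0, 0.035], [0, 0, 0.063], [0, 0, 0.063], [0, 0, 0.063]])

```text
t: 2.52
tcp_pos: [0.4764, -0.3305, 0.2548]
tool_rot: [0.517, 0.856, 0.0, -0.001]
force: [0.4, -0.1, -0.0]
finger_gap: 1.001
gripper_force: 0.0
```

Run:
```python
from h import *
s=snap('wrist','w1');print(s['R'],-s['R'].T@s['t'])
print(manip.sense()['tcp_pos'],manip.sense()['q'])
```

```text
[[ 8.84470722e-01  4.66595646e-01 -2.12516694e-04]
 [ 4.47242723e-01 -8.47655662e-01  2.85401164e-01]
 [ 1.32986800e-01 -2.52524020e-01 -9.58408123e-01]] [ 0.44318889 -0.26525042  0.3960935 ]
[ 0.47658182 -0.33022379  0.25495411] [-7.98576799e-01  4.40125050e-01  1.52084931e+00 -2.56957955e-07
  1.18161814e+00 -1.28423510e+00]
```

View pics/w1.png

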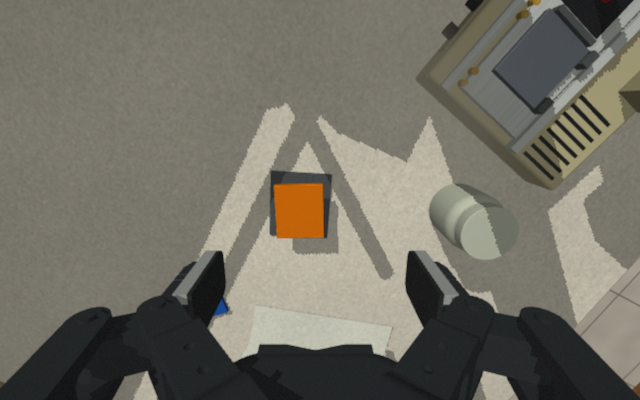

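The amber plate is at (299,210), nearly aligned with the tool; the smoke plate in the bay is at (543,62), the jar at (475,222).

```bash
cat >> h.py <<'E'
def rect(s,m,z,tol=.006):
    """min-area rect in world mm of masked pixels intersected with plane z"""
    v,u=np.nonzero(m);K=s['intrinsics']
    d=np.stack([(u-K[0,2])/K[0,0],(v-K[1,2])/K[1,1],np.ones(len(u))],-1)@s['R'];c=-s['R'].T@s['t']
    P=c+d*((z-c[2])/d[:,2])[:,None]
    return cv2.minAreaRect((P[:,:2]*1000).astype(np.float32))
def big(m):
    n,l,st,_=cv2.connectedComponentsWithStats(m.astype(np.uint8));return l==1+st[1:,4].argmax()
E
python3 - <<'E'
from h import *
s=dict(np.load('pics/w1.npz'));X=cloud(s);hsv=cv2.cvtColor(s['pixels'],cv2.COLOR_RGB2HSV).astype(int);H,S,V=hsv[...,0],hsv[...,1],hsv[...,2]
m=big((H>5)&(H<22)&(S>170)&(V>90)); P=X[m]; print('amber',m.sum(),np.median(P[:,2]),rect(s,m&(X[...,2]>.026),.036))
print(hsv[62,543],hsv[40,500],X[62,543])
h=hsv[62,543]
sub=np.zeros(m.shape,bool);sub[0:120,480:610]=1
m=big(sub&(abs(hsv-h).max(-1)<14)); print('smoke',m.sum(),np.median(X[m][:,2]),rect(s,m,.068))
o=s['pixels'].copy();o[m]=(0,255,0);cv2.imwrite('pics/dbg.png',cv2.resize(o[0:200,400:640,::-1],None,fx=3,fy=3))
t=dict(np.load('pics/top1.npz'));Y=cloud(t);print('knob',Y[198:210,290:302,2].max(), Y[203:207,293:298].reshape(-1,3)[:8].round(3))
E
```

```text
amber 2621 0.03472170674165108 ((483.1175537109375, -384.670654296875), (60.375633239746094, 69.46195220947266), 28.23721694946289)
[100  28  82] [50  9 82] [ 0.62149896 -0.12416391  0.06828651]
smoke 4738 0.06675703477023812 ((618.1318969726562, -123.4949951171875), (69.7914810180664, 61.30397033691406), 79.07121276855469)
knob 1.4489358887365873 [[ 0.589  0.     0.051]
 [ 0.588 -0.003  0.057]
 [ 0.587 -0.007  0.06 ]
 [ 0.588 -0.01   0.056]
 [ 0.589 -0.012  0.048]
 [ 0.584 -0.001  0.062]
 [ 0.584 -0.004  0.064]
 [ 0.583 -0.008  0.072]]
```

View pics/dbg.png

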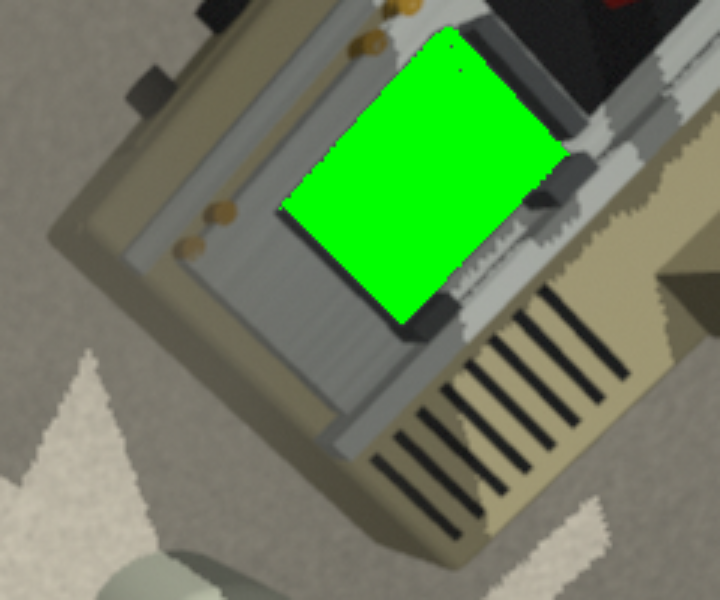

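The mask covers the smoke plate exactly (69.8 x 61.3 mm at (0.618,-0.1235), yaw about -10.8°). Heights and sizes match. Going down to the amber plate.

Emit:
apply_moves(claw=[1, 1, 1, 1, 1], travel=[[-0.018, -0.006, 0.04], [-0.036, -0.012, 0.08], [-0.053, -0.018, 0.12], [-0.0713, -0.0241, 0.16], [-0.0713, -0.0241, 0.194]], turn=[[0, 0, -0.003], [0, 0, -0.003], [0, 0, -0.003], [0, 0, -0.003], [0, 0, -0.003]])

```text
t: 2.98
tcp_pos: [0.487, -0.3925, 0.0985]
tool_rot: [0.513, 0.859, -0.001, 0.001]
force: [-0.0, -0.2, 0.0]
finger_gap: 0.997
gripper_force: 0.0
```

Emit:
apply_moves(claw=[1, 1, 1, 1, 1], travel=[[0, 0, 0.03], [0, 0, 0.06], [0, 0, 0.085], [0, 0, 0.1], [0, 0, 0.1]], turn=[[0, 0, 0], [0, 0, 0], [0, 0, 0], [0, 0, 0], [0, 0, 0]])

```text
t: 3.4
tcp_pos: [0.4851, -0.3881, 0.0175]
tool_rot: [0.513, 0.859, 0.001, -0.003]
force: [0.1, -0.4, -0.9]
finger_gap: 0.998
gripper_force: 0.0
```

Run:
```python
from h import *
s=snap('wrist','w2');q=manip.sense();print(q['tcp_pos'],q['tool_rot'],q['force'])
hsv=cv2.cvtColor(s['pixels'],cv2.COLOR_RGB2HSV).astype(int);H,S,V=hsv[...,0],hsv[...,1],hsv[...,2]
X=cloud(s);m=big((H>5)&(H<22)&(S>170)&(V>60))&(X[...,2]>.033);print(m.sum(),rect(s,m,.036))
```

```text
[ 0.48590584 -0.38910975  0.01913824] [ 5.12697766e-01  8.58568176e-01  3.96854887e-04 -1.23693968e-03] [ 0.48640505 -0.89044821  0.70328231]
18334 ((483.3554382324219, -384.18048095703125), (58.82224655151367, 70.11304473876953), 29.087881088256836)
```

View pics/w2.png

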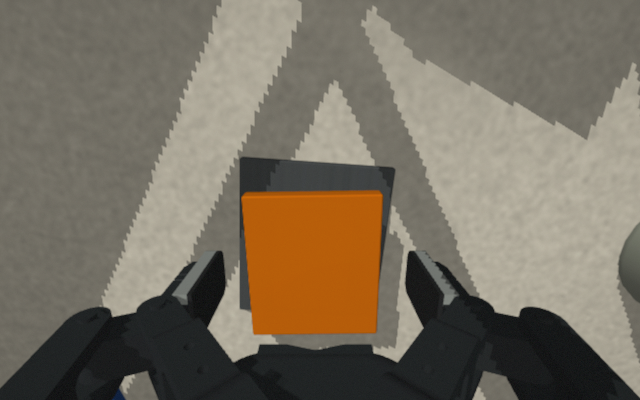

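The plate sits centred between the open fingers, spanning (243,192) to (380,333), about 5 mm towards tool +x as intended. Closing.

Emit:
apply_moves(claw=[0.6, 0.4, 0.2, -1, -1], travel=[[0, 0, 0], [0, 0, 0], [0, 0, 0], [0, 0, 0], [0, 0, 0]], turn=[[0, 0, 0], [0, 0, 0], [0, 0, 0], [0, 0, 0], [0, 0, 0]], newtons=25)

```text
t: 3.87
tcp_pos: [0.4871, -0.391, 0.022]
tool_rot: [0.513, 0.858, -0.0, 0.002]
force: [-0.8, 0.5, 6.7]
finger_gap: 0.688
gripper_force: 27.4
```

Emit:
apply_moves(claw=[-1, -1, -1, -1, -1], travel=[[0, 0, 0], [0, 0, 0], [0, 0, 0], [0, 0, 0], [0, 0, 0]], turn=[[0, 0, 0], [0, 0, 0], [0, 0, 0], [0, 0, 0], [0, 0, 0]])

```text
t: 4.28
tcp_pos: [0.4871, -0.391, 0.022]
tool_rot: [0.513, 0.858, -0.0, 0.002]
force: [-0.4, 0.9, 6.3]
finger_gap: 0.698
gripper_force: 27.4
```

Run:
```python
from h import *
s=snap('wrist','w3');q=manip.sense();print(q['tcp_pos'],q['tool_rot'],q['force'],q['finger_gap'])
hsv=cv2.cvtColor(s['pixels'],cv2.COLOR_RGB2HSV).astype(int);H,S,V=hsv[...,0],hsv[...,1],hsv[...,2]
X=cloud(s);m=big((H>5)&(H<22)&(S>170)&(V>60))&(X[...,2]>.033);print(m.sum(),rect(s,m,.036))
```

```text
[ 0.48708534 -0.39102442  0.02197058] [ 5.13278636e-01  8.58220567e-01 -4.73450143e-04  1.50841069e-03] [0.57970501 0.99927686 7.13594231] 0.6951411907787124
17622 ((484.2306823730469, -383.47625732421875), (59.14085006713867, 69.91659545898438), 28.289737701416016)
```

View pics/w3.png

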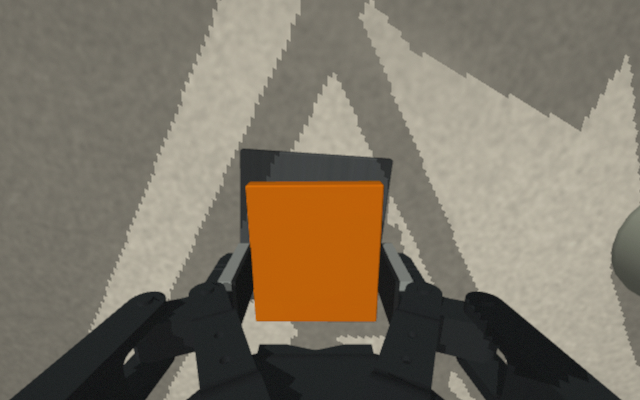

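The plate is held at 60 mm opening (gap 0.695), square between the pads. Lifting and carrying it towards the bay.

Emit:
apply_moves(claw=[-1, -1, -1, -1, -1], travel=[[0, 0, -0.01], [0, 0, -0.04], [0, 0, -0.08], [0, 0, -0.12], [0, 0, -0.16]], turn=[[0, 0, 0], [0, 0, 0], [0, 0, 0], [0, 0, 0], [0, 0, 0]])

```text
t: 4.75
tcp_pos: [0.4858, -0.3897, 0.1494]
tool_rot: [0.513, 0.858, 0.0, -0.001]
force: [0.7, 0.0, -0.5]
finger_gap: 0.695
gripper_force: 27.7
```

Emit:
apply_moves(claw=[-1, -1, -1, -1, -1], travel=[[0.025, 0.036, 0], [0.05, 0.072, 0], [0.075, 0.108, 0], [0.1, 0.144, 0], [0.125, 0.18, 0]], turn=[[0, 0, 0.036], [0, 0, 0.072], [0, 0, 0.108], [0, 0, 0.144], [0, 0, 0.18]])

```text
t: 5.17
tcp_pos: [0.566, -0.2325, 0.1486]
tool_rot: [0.735, 0.679, 0.0, 0.0]
force: [0.2, 0.4, -1.5]
finger_gap: 0.693
gripper_force: 27.7
```

Emit:
apply_moves(claw=[-1, -1], travel=[[0, 0, 0], [0, 0, 0]], turn=[[0, 0, 0.036], [0, 0, 0.036]])

```text
t: 5.33
tcp_pos: [0.5663, -0.2315, 0.1484]
tool_rot: [0.769, 0.639, -0.0, -0.0]
force: [0.7, 0.4, -1.2]
finger_gap: 0.698
gripper_force: 27.7
```

```bash
cat >> h.py <<'E'
B=np.array([.6181,-.1235]);YAW=np.deg2rad(-10.8)
E2=np.array([[np.cos(YAW),np.sin(YAW)],[-np.sin(YAW),np.cos(YAW)]]) # world->bay
def amber(s,z):
    hsv=cv2.cvtColor(s['pixels'],cv2.COLOR_RGB2HSV).astype(int);H,S,V=hsv[...,0],hsv[...,1],hsv[...,2]
    m=big((H>5)&(H<22)&(S>170)&(V>60))&(cloud(s)[...,2]>z-.003)
    return rect(s,m,z)
def rep(z=None,f=None):
    s=snap('wrist',f);q=manip.sense();p=q['tcp_pos']
    M=Rn.from_quat(q['tool_rot']).as_matrix()
    print('t',q['t'],'tcp bay',(E2@(p[:2]-B)*1e3).round(1),'z',round(p[2]*1e3,1),'yaw y',np.rad2deg(np.arctan2(M[1,1],M[0,1])).round(2),'F bay',(E2@q['force'][:2]).round(1),q['force'][2].round(1),'gap',q['finger_gap'],q['gripper_force'],'lean',(M[:,2]).round(3))
    if z is not None:
        r=amber(s,z);print('plate bay',(E2@(np.array(r[0])/1e3-B)*1e3).round(1),r)
    return s
E
python3 -c "
from h import *
p=manip.sense()['tcp_pos'];rep(p[2]+.014,'w4')"
```

```text
t 5.3833 tcp bay [ -30.7 -117.4] z 148.4 yaw y -10.4 F bay [0.8 0.5] -1.3 gap 0.6903564974226442 27.705284357070923 lean [-0. -0. -1.]
plate bay [ -30.3 -108.1] ((568.1196899414062, -224.063720703125), (69.1103744506836, 59.30514907836914), 80.16304016113281)
```

Run:
```python
from h import *
s=dict(np.load('pics/w4.npz'));q=manip.sense();M=Rn.from_quat(q['tool_rot']).as_matrix()
T=(cloud(s)-q['tcp_pos'])@M*1e3   # tool coords mm
hsv=cv2.cvtColor(s['pixels'],cv2.COLOR_RGB2HSV).astype(int)
am=big((hsv[...,0]>5)&(hsv[...,0]<22)&(hsv[...,1]>170)&(hsv[...,2]>60))
A=T[am];print('amber z med',np.median(A[:,2]),'x',np.percentile(A[:,0],[.5,99.5]),'y',np.percentile(A[:,1],[.5,99.5]))
for lo in range(-40,0,4):
    m=(T[...,2]>lo)&(T[...,2]<lo+4)&(abs(T[...,1])<60)&(s['depth']>0)&~am
    for sg in(-1,1):
        P=T[m&(sg*T[...,1]>0)]
        if len(P)>5: print(lo,sg,len(P),'x',np.percentile(P[:,0],[1,50,99]).round(1),'y',np.percentile(P[:,1],[1,50,99]).round(1))
```

```text
amber z med -12.960552571301518 x [-26.01540271  43.15632525] y [-28.88857183  29.75010977]
-40 -1 248 x [-7.4 10.8 13.9] y [-35.1 -28.9 -28.5]
-40 1 232 x [-7.9 10.3 13.9] y [30.1 30.6 36.8]
-36 -1 259 x [-8.2  9.6 14. ] y [-41.9 -29.1 -28.5]
-36 1 262 x [-8.2  9.3 13.8] y [30.1 30.8 43.8]
-32 -1 259 x [-7.8  9.4 13.9] y [-42.1 -29.6 -28.5]
-32 1 254 x [-8.3  9.2 13.8] y [30.2 31.4 43.8]
-28 -1 241 x [-8.3  9.3 13.8] y [-42.4 -29.5 -28.5]
-28 1 238 x [-8.3  9.2 13.8] y [30.2 30.9 43.9]
-24 -1 208 x [-8.1  9.3 13.9] y [-42.2 -29.6 -28.5]
-24 1 212 x [-7.8  9.2 13.6] y [30.2 31.3 43.9]
-20 -1 205 x [-8.1  9.5 13.8] y [-42.  -29.5 -28.5]
-20 1 205 x [-8.1  9.2 13.7] y [30.3 31.8 43.7]
-16 -1 143 x [-26.7   9.4  13.8] y [-41.9 -31.5  -1.1]
-16 1 318 x [-26.7   9.   41.6] y [ 1.6 30.5 43. ]
-12 -1 59 x [-27.4  13.1  13.8] y [-40.1 -32.8 -12.9]
-12 1 61 x [-27.1  13.1  42.9] y [14.1 34.4 42.6]
-8 -1 8 x [12.9 13.3 13.4] y [-34.8 -32.3 -30.6]
-8 1 14 x [12.5 13.2 39.1] y [29.9 34.3 36.5]
```

Run:
```python
from h import *
q=manip.sense();M=Rn.from_quat(q['tool_rot']).as_matrix()
s=dict(np.load('pics/w4.npz'));T=(cloud(s)-q['tcp_pos'])@M*1e3
print('cam',M.T@(-s['R'].T@s['t']-q['tcp_pos']),'\n',s['R']@M)
for lo in range(-130,-20,8):
    m=(T[...,2]>lo)&(T[...,2]<lo+8)&(abs(T[...,1])<90)&(s['depth']>0)
    P=T[m]
    if len(P)>5: print(lo,len(P),'x',np.percentile(P[:,0],[1,10,50,90,99]).round(1),'y',np.percentile(P[:,1],[1,50,99]).round(1))
# bay relative, same camera: smoke plate & posts in w4
cv2.imwrite('pics/w4v.png',s['pixels'][:,:,::-1])
```

```text
cam [ 0.07539617  0.0008079  -0.14130403] 
 [[-2.11388418e-03  9.99997750e-01  1.75386808e-04]
 [-9.58199442e-01 -1.97534993e-03 -2.86094262e-01]
 [-2.86093272e-01 -7.72825675e-04  9.58201462e-01]]
-98 2719 x [15.4 20.  21.6 22.4 23. ] y [-23.1  -8.2  24.6]
-90 9889 x [ 8.3 12.7 14.3 19.6 20.4] y [-64.3   0.9  65.8]
-82 9848 x [-0.2  6.9 13.8 19.4 20. ] y [-62.8   0.7  64.4]
-74 5643 x [-8.6 -5.2 14.1 19.4 20. ] y [-62.    0.7  63.8]
-66 6371 x [-9.2 -5.7  3.8 14.5 15.2] y [-60.8 -22.7  62.3]
-58 4823 x [-8.3 -1.4 11.2 14.9 16.2] y [-59.7  28.3  61.2]
-50 1076 x [ 4.5  8.8 14.  15.6 16.3] y [-54.5  30.5  56.3]
-42 1227 x [-7.6 -1.2  9.9 13.4 13.9] y [-38.8 -28.5  36.8]
-34 1042 x [-8.3 -3.9  9.3 13.4 13.9] y [-42.   30.2  43.7]
-26 877 x [-8.2 -3.5  9.3 13.4 13.8] y [-41.8 -28.4  43.7]
```

View pics/w4v.png

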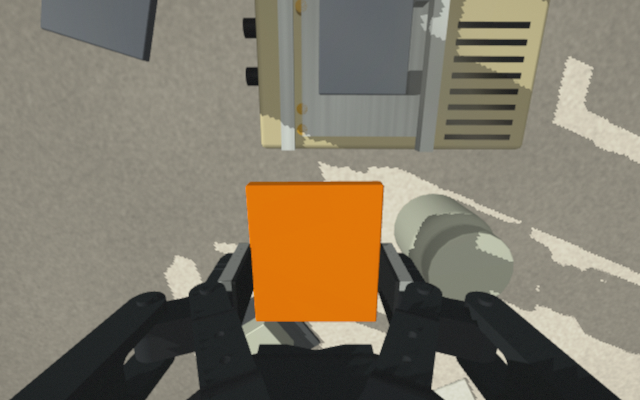

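The finger face spans tool x -8.3 to 13.9 in this image: 22 mm wide as specified, but seen 2.8 mm off centre, so that is camera bias. The true grip offset is 5.7 mm, as planned. The photometer's bay is ahead at the top, (320-425, 0-95).

Emit:
apply_moves(claw=[-1, -1, -1, -1], travel=[[0.022, 0.017, 0], [0.044, 0.0346, 0], [0.044, 0.0346, 0], [0.044, 0.0346, 0]], turn=[[0, 0, 0.001], [0, 0, 0.002], [0, 0, 0.002], [0, 0, 0.002]])

```text
t: 5.72
tcp_pos: [0.5995, -0.2052, 0.1481]
tool_rot: [0.771, 0.637, -0.0, 0.0]
force: [-0.8, -0.1, -2.0]
finger_gap: 0.693
gripper_force: 27.7
```

Run:
```python
from h import *
s=rep(manip.sense()['tcp_pos'][2]+.014,'w5')
hsv=cv2.cvtColor(s['pixels'],cv2.COLOR_RGB2HSV).astype(int);X=cloud(s)
q=manip.sense();M=Rn.from_quat(q['tool_rot']).as_matrix();T=(X-q['tcp_pos'])@M*1e3
# smoke: plane z .068 hue like before
sub=(abs(X[...,2]-.068)<.006)
m=big(sub&(abs(hsv[...,0]-100)<16)&(hsv[...,1]>18)); r=rect(s,m,.068);print(m.sum(),r)
c=M.T@(np.r_[np.array(r[0])/1e3,.068]-q['tcp_pos'])*1e3;print('smoke in tool raw',c,'corr',c-[2.8,.85,0])
o=s['pixels'].copy();o[m]=(0,255,0);cv2.imwrite('pics/w5v.png',o[:,:,::-1])
```

```text
t 5.7667 tcp bay [ -3.5 -84.2] z 148.0 yaw y -10.95 F bay [-0.1 -0.2] -1.4 gap 0.694581249112816 27.702074646949768 lean [-0.001 -0.    -1.   ]
plate bay [ -2.5 -75.7] ((601.4776611328125, -197.3857421875), (69.40614318847656, 59.33420944213867), 79.71638488769531)
8700 ((620.6494140625, -122.30404663085938), (69.65888214111328, 59.35527801513672), 79.34967041015625)
smoke in tool raw [85.87592622  5.59443991 79.96600173] corr [83.07592622  4.74443991 79.96600173]
```

View pics/w5v.png

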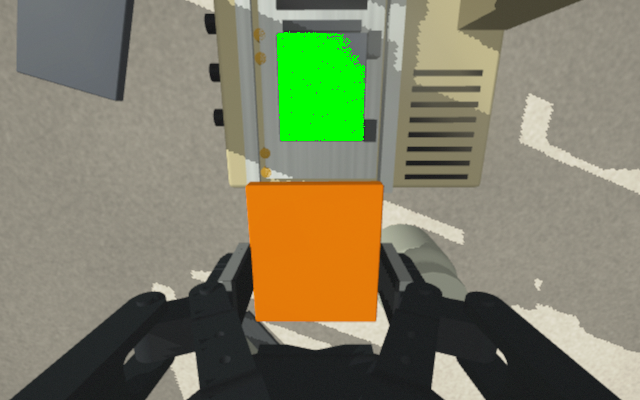

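The smoke plate (green mask, 277-366 by 33-141) and the held plate appear in one image, so I can place relative to it. With the bias corrected, the plate must go +77.4 / +5.1 mm in tool x/y.

Emit:
apply_moves(claw=[-1, -1, -1, -1, -1], travel=[[0.04, 0.005, 0], [0.075, 0.005, 0], [0.0949, 0.005, 0.02], [0.0949, 0.005, 0.055], [0.0949, 0.005, 0.084]], turn=[[0, 0, 0.002], [0, 0, 0.002], [0, 0, 0.002], [0, 0, 0.002], [0, 0, 0.002]])

```text
t: 6.18
tcp_pos: [0.6175, -0.131, 0.0807]
tool_rot: [0.773, 0.634, -0.0, 0.001]
force: [-0.5, -0.8, -1.2]
finger_gap: 0.691
gripper_force: 27.7
```

Emit:
apply_moves(claw=[-1, -1, -1], travel=[[0, 0, 0], [0, 0, 0], [0, 0, 0]], turn=[[0, 0, 0], [0, 0, 0], [0, 0, 0]])

```text
t: 6.43
tcp_pos: [0.6183, -0.1322, 0.0819]
tool_rot: [0.774, 0.633, 0.0, 0.001]
force: [0.9, 0.0, -1.4]
finger_gap: 0.692
gripper_force: 27.8
```

Run:
```python
from h import *
s=rep(manip.sense()['tcp_pos'][2]+.014,'w6')
X=cloud(s);q=manip.sense();M=Rn.from_quat(q['tool_rot']).as_matrix();T=(X-q['tcp_pos'])@M*1e3-[2.8,.85,0]
# posts & bar: z ~73mm top faces
m=(abs(X[...,2]-.073)<.003)&(s['depth']>0)&(T[...,0]>-45)&(T[...,0]<60)&(T[...,1]>-40)&(T[...,1]<60)
n,l,st,_=cv2.connectedComponentsWithStats(m.astype(np.uint8))
for i in range(1,n):
    if st[i,4]>60: P=T[l==i];print(st[i],'x',np.percentile(P[:,0],[2,98]).round(1),'y',np.percentile(P[:,1],[2,98]).round(1))
```

```text
t 6.4833 tcp bay [ 2.3 -8.4] z 82.5 yaw y -11.43 F bay [ 0.6 -0.8] -0.9 gap 0.6971426043714732 27.824983298778534 lean [ 0.003 -0.001 -1.   ]
plate bay [ 2.3 -0.4] ((620.3070678710938, -124.32583618164062), (68.89971160888672, 59.50675964355469), 78.51610565185547)
[ 263  155  102   14 1248] x [41.7 47.7] y [-25.6  22.4]
[373 167   5  15  69] x [34.7 41.8] y [28.4 30.4]
```

Run:
```python
from h import *
s=dict(np.load('pics/w6.npz'));X=cloud(s)
sub=s['pixels'].copy()
m=(abs(X[...,2]-.073)<.004)&(s['depth']>0);n,l,st,_=cv2.connectedComponentsWithStats(m.astype(np.uint8))
i=l[(st[:,1]*0).sum()+108,315];print(i,st[i]);print(rect(s,l==i,.073))
# edge lines: amber top edge row vs column, bar lower edge row vs col
hsv=cv2.cvtColor(sub,cv2.COLOR_RGB2HSV).astype(int)
am=big((hsv[...,0]>5)&(hsv[...,0]<22)&(hsv[...,1]>170)&(hsv[...,2]>150))
c=np.arange(275,360)
print('amber slope deg',np.rad2deg(np.arctan(np.polyfit(c,am[:,c].argmax(0),1)[0])))
b=(l==i);cc=[k for k in c if b[:,k].any()]
for nm,f in(('top',lambda k:b[:,k].argmax()),('bot',lambda k:399-b[::-1,k].argmax())):
    print('bar',nm,np.rad2deg(np.arctan(np.polyfit(cc,[f(k) for k in cc],1)[0])))
```

```text
0 [     0      0    640    400 252886]
((623.5581665039062, -126.1446533203125), (221.007080078125, 403.8231201171875), 78.48416137695312)
amber slope deg -3.496012450949876e-15
bar top 0.0
bar bot -1.5050860796260972e-14
```

Run:
```python
from h import *
s=dict(np.load('pics/w6.npz'));X=cloud(s)
m=(abs(X[...,2]-.073)<.003)&(s['depth']>0);m[:, :240]=0;m[:,430:]=0;m[:95]=0;m[125:]=0
b=big(m);print(b.sum(),rect(s,b,.073))
hsv=cv2.cvtColor(s['pixels'],cv2.COLOR_RGB2HSV).astype(int)
am=big((hsv[...,0]>5)&(hsv[...,0]<22)&(hsv[...,1]>170))
c=np.arange(285,350)
sl=lambda y:np.rad2deg(np.arctan(np.polyfit(c,y,1)[0])).round(2)
print('amber top',sl(am[:,c].argmax(0)),am[:,c].argmax(0)[[0,-1]],'bar top',sl(b[:,c].argmax(0)),'bar bot',sl(399-b[::-1][:,c].argmax(0)),b[:,c].argmax(0)[[0,-1]])
g=am.sum(1);rows=np.arange(200,300);print('amber cols L/R tilt',np.rad2deg(np.arctan(np.polyfit(rows,am[rows].argmax(1),1)[0])),np.rad2deg(np.arctan(np.polyfit(rows,639-am[rows][:,::-1].argmax(1),1)[0])))
```

```text
Traceback (most recent call last):
  File "h.py", line 20, in big
    n,l,st,_=cv2.connectedComponentsWithStats(m.astype(np.uint8));return l==1+st[1:,4].argmax()
                                                                              ~~~~~~~~~~~~~~~^^
ValueError: attempt to get argmax of an empty sequence
```

Run:
```python
from h import *
s=dict(np.load('pics/w6.npz'));X=cloud(s)
m=(abs(X[...,2]-.073)<.003)&(s['depth']>0);m[:, :255]=0;m[:,369:]=0;m[:150]=0;m[175:]=0
b=big(m);print(b.sum(),rect(s,b,.073))
hsv=cv2.cvtColor(s['pixels'],cv2.COLOR_RGB2HSV).astype(int)
am=big((hsv[...,0]>5)&(hsv[...,0]<22)&(hsv[...,1]>170))
c=np.arange(270,360)
sl=lambda y:np.rad2deg(np.arctan(np.polyfit(c,y,1)[0])).round(2)
print('amber top',sl(am[:,c].argmax(0)),am[:,c].argmax(0)[[0,-1]],'bar top',sl(b[:,c].argmax(0)),'bar bot',sl(399-b[::-1][:,c].argmax(0)),b[:,c].argmax(0)[[0,-1]])
```

```text
1248 ((627.6170654296875, -85.21980285644531), (6.34203577041626, 49.53323745727539), 79.31871032714844)
amber top 0.0 [182 182] bar top -0.61 bar bot -0.59 [156 155]
```

Emit:
apply_moves(claw=[-1, -1, -1, -1, -1], travel=[[0, -0.0028, 0], [0, -0.0028, 0.006], [0, -0.0028, 0.011], [0, -0.0028, 0.015], [0, -0.0028, 0.015]], turn=[[0, 0, -0.004], [0, 0, -0.004], [0, 0, -0.004], [0, 0, -0.004], [0, 0, -0.004]])

```text
t: 6.9
tcp_pos: [0.6152, -0.1301, 0.0682]
tool_rot: [0.77, 0.638, -0.0, -0.001]
force: [-0.4, -0.2, -1.1]
finger_gap: 0.692
gripper_force: 27.8
```

Emit:
apply_moves(claw=[-1, -1, -1, -1, -1], travel=[[0, 0, 0.002], [0, 0, 0.004], [0, 0, 0.006], [0, 0, 0.006], [0, 0, 0.006]], turn=[[0, 0, 0], [0, 0, 0], [0, 0, 0], [0, 0, 0], [0, 0, 0]])

```text
t: 7.32
tcp_pos: [0.6157, -0.1303, 0.064]
tool_rot: [0.77, 0.638, -0.0, -0.0]
force: [0.5, -0.6, -1.7]
finger_gap: 0.693
gripper_force: 27.8
```

```bash
python3 -c "
from h import *
rep(manip.sense()['tcp_pos'][2]+.014,'w7')"
```

```text
t 7.3667 tcp bay [-1.  -7.1] z 64.1 yaw y -10.65 F bay [-0.3 -0.1] -0.1 gap 0.6946064347160268 27.82391667366028 lean [-0. -0. -1.]
plate bay [-0.7  0.8] ((617.5982666015625, -122.54899597167969), (68.968994140625, 59.333187103271484), 79.81928253173828)
```

Between the fences, no contact yet. Feeling for the rear fence (+x).

Emit:
apply_moves(claw=[-1, -1, -1, -1, -1], travel=[[0, 0.0006, 0], [0, 0.0012, 0], [0, 0.002, 0], [0, 0.002, 0], [0, 0.002, 0]], turn=[[0, 0, 0], [0, 0, 0], [0, 0, 0], [0, 0, 0], [0, 0, 0]])

```text
t: 7.78
tcp_pos: [0.6174, -0.1306, 0.0642]
tool_rot: [0.77, 0.638, 0.0, 0.0]
force: [-0.7, 0.1, -1.3]
finger_gap: 0.695
gripper_force: 27.8
```

Emit:
apply_moves(claw=[-1, -1, -1, -1, -1], travel=[[0, 0.0006, 0], [0, 0.001, 0], [0, 0.001, 0], [0, 0.001, 0], [0, 0.001, 0]], turn=[[0, 0, 0], [0, 0, 0], [0, 0, 0], [0, 0, 0], [0, 0, 0]])

```text
t: 8.2
tcp_pos: [0.6179, -0.1307, 0.0641]
tool_rot: [0.77, 0.638, -0.0, -0.0]
force: [-0.8, 0.9, -0.3]
finger_gap: 0.693
gripper_force: 27.9
```

```bash
python3 -c "
from h import *
rep(manip.sense()['tcp_pos'][2]+.014,'w8')"
```

```text
t 8.25 tcp bay [ 1.1 -7.1] z 64.1 yaw y -10.66 F bay [-0.1 -0.2] -1.0 gap 0.6928245644738805 27.856900691986084 lean [-0.001  0.    -1.   ]
plate bay [1.6 1. ] ((619.8289184570312, -122.78550720214844), (68.88394165039062, 59.522438049316406), 79.37995147705078)
```

Emit:
apply_moves(claw=[-1, -1, -1, -1, -1], travel=[[0, 0.0006, 0], [0, 0.0012, 0], [0, 0.0012, 0], [0, 0.0012, 0], [0, 0.0012, 0]], turn=[[0, 0, 0], [0, 0, 0], [0, 0, 0], [0, 0, 0], [0, 0, 0]])

```text
t: 8.67
tcp_pos: [0.618, -0.1306, 0.0639]
tool_rot: [0.77, 0.638, -0.001, -0.001]
force: [-4.5, -0.8, 1.4]
finger_gap: 0.692
gripper_force: 28.0
```

Emit:
apply_moves(claw=[-1, -1, -1, -1, -1], travel=[[0, 0.0006, 0], [0, 0.0012, 0], [0, 0.0012, 0], [0, 0.0012, 0], [0, 0.0012, 0]], turn=[[0, 0, 0], [0, 0, 0], [0, 0, 0], [0, 0, 0], [0, 0, 0]])

```text
t: 9.08
tcp_pos: [0.6181, -0.1306, 0.0639]
tool_rot: [0.77, 0.638, -0.001, -0.002]
force: [-6.0, 0.5, 3.2]
finger_gap: 0.694
gripper_force: 28.1
```

Run:
```python
from h import *
s=rep(manip.sense()['tcp_pos'][2]+.014,'w9')
X=cloud(s);q=manip.sense();M=Rn.from_quat(q['tool_rot']).as_matrix();T=(X-q['tcp_pos'])@M*1e3-[2.8,.85,0]
m=(abs(X[...,2]-.073)<.003)&(s['depth']>0)&(T[...,0]>-45)&(T[...,0]<60)&(T[...,1]>-40)&(T[...,1]<60)
n,l,st,_=cv2.connectedComponentsWithStats(m.astype(np.uint8))
for i in range(1,n):
    if st[i,4]>40: P=T[l==i];print(st[i],'x',np.percentile(P[:,0],[2,98]).round(1),'y',np.percentile(P[:,1],[2,98]).round(1))
```

```text
t 9.1333 tcp bay [ 1.4 -6.9] z 63.9 yaw y -10.66 F bay [-6.3 -1.4] 2.6 gap 0.6923753084684178 28.073778748512268 lean [-0.004  0.001 -1.   ]
plate bay [1.9 0.8] ((620.063232421875, -123.08952331542969), (69.4073486328125, 59.06459045410156), 79.74166870117188)
[ 259  164  114   15 1571] x [40.4 46.2] y [-24.   23.9]
[ 246  178  156   34 1079] x [25.8 40. ] y [-27.6  37.7]
[237 243  17   6  64] x [ 8.2 10.6] y [-36.2 -28.8]
[381 243  14   6  58] x [8.4 9.4] y [30.  35.9]
[377 292   9  22 100] x [-29.7 -18.7] y [30.1 34.9]
```

Rear fence contact at TCP bay x about 1.3 mm. Easing the push, then feeling for the side fence (+y).

Emit:
apply_moves(claw=[-1, -1, -1, -1, -1], travel=[[0, -0.001, 0], [0.0006, -0.001, 0], [0.0012, -0.001, 0], [0.0012, -0.001, 0], [0.0012, -0.001, 0]], turn=[[0, 0, 0], [0, 0, 0], [0, 0, 0], [0, 0, 0], [0, 0, 0]])

```text
t: 9.55
tcp_pos: [0.6182, -0.13, 0.0639]
tool_rot: [0.77, 0.638, -0.001, -0.001]
force: [-5.6, 0.2, 1.6]
finger_gap: 0.691
gripper_force: 28.0
```

Emit:
apply_moves(claw=[-1, -1, -1], travel=[[0.0006, 0, 0], [0.0006, 0, 0], [0.0006, 0, 0]], turn=[[0, 0, 0], [0, 0, 0], [0, 0, 0]])

```text
t: 9.8
tcp_pos: [0.6183, -0.1298, 0.0639]
tool_rot: [0.77, 0.638, -0.001, -0.001]
force: [-5.9, -0.9, 1.1]
finger_gap: 0.698
gripper_force: 28.0
```

```bash
python3 -c "
from h import *
rep(manip.sense()['tcp_pos'][2]+.014,'w10')"
```

```text
t 9.85 tcp bay [ 1.3 -6.2] z 63.8 yaw y -10.66 F bay [-5.3 -2.7] 0.9 gap 0.6971238067595593 27.96073168516159 lean [-0.003 -0.    -1.   ]
plate bay [1.7 1.5] ((620.0784912109375, -122.32598876953125), (69.55896759033203, 59.3454704284668), 79.7588882446289)
```

Emit:
apply_moves(claw=[-1, -1, -1, -1], travel=[[0.0005, -0.0006, 0], [0.001, -0.0006, 0], [0.001, -0.0006, 0], [0.001, -0.0006, 0]], turn=[[0, 0, 0], [0, 0, 0], [0, 0, 0], [0, 0, 0]])

```text
t: 10.18
tcp_pos: [0.6183, -0.1293, 0.0638]
tool_rot: [0.77, 0.638, -0.001, -0.0]
force: [-5.3, -1.7, 0.7]
finger_gap: 0.692
gripper_force: 27.8
```

```bash
python3 -c "
from h import *
rep(manip.sense()['tcp_pos'][2]+.014,'w11');print((E2@(manip.sense()['force'][:2])))"
```

```text
t 10.2333 tcp bay [ 1.3 -5.6] z 63.7 yaw y -10.66 F bay [-4.5 -2.8] -0.2 gap 0.6940702457885095 27.844731509685516 lean [-0.002 -0.001 -1.   ]
plate bay [1.7 2.2] ((620.197021484375, -121.68154907226562), (69.51464080810547, 59.40986251831055), 79.43243408203125)
[-4.46931079 -2.84400473]
```

```bash
cat >> h.py <<'E'
def bar(s):
    X=cloud(s);W=(X[...,:2]-B)@E2.T*1e3
    m=(abs(X[...,2]-.073)<.003)&(s['depth']>0)&(abs(W[...,0])<40)&(W[...,1]>33)&(W[...,1]<52)
    hsv=cv2.cvtColor(s['pixels'],cv2.COLOR_RGB2HSV);m&=hsv[...,1]<120
    r=rect(s,big(m),.073);print('bar',(E2@(np.array(r[0])/1e3-B)*1e3).round(1),r[1:])
E
python3 - <<'E'
from h import *
for k in (6,9,10,11):
    s=dict(np.load(f'pics/w{k}.npz'));bar(s)
s=dict(np.load('pics/w11.npz'));W=(cloud(s)[...,:2]-B)@E2.T*1e3
for c in (300,330): print([(r,*W[r,c].round(1),cloud(s)[r,c,2].round(3),*s['pixels'][r,c]) for r in range(150,192,2)])
E
```

```text
bar [ 2.2 39.4] ((6.34203577041626, 49.53323745727539), 79.31871032714844)
bar [ 2.1 39.8] ((6.213748455047607, 49.39715576171875), 79.4120101928711)
bar [ 2.1 40.3] ((6.2761054039001465, 49.43547058105469), 78.84231567382812)
bar [ 2.1 40.2] ((6.2263407707214355, 49.49736022949219), 79.37090301513672)
[(150, np.float64(-5.4), np.float64(48.2), np.float64(0.059), np.uint8(160), np.uint8(164), np.uint8(158)), (152, np.float64(-5.4), np.float64(47.4), np.float64(0.059), np.uint8(161), np.uint8(166), np.uint8(159)), (154, np.float64(-5.4), np.float64(46.4), np.float64(0.059), np.uint8(160), np.uint8(163), np.uint8(158)), (156, np.float64(-5.4), np.float64(45.4), np.float64(0.059), np.uint8(160), np.uint8(164), np.uint8(158)), (158, np.float64(-5.5), np.float64(44.4), np.float64(0.058), np.uint8(161), np.uint8(164), np.uint8(157)), (160, np.float64(-5.5), np.float64(43.4), np.float64(0.058), np.uint8(161), np.uint8(164), np.uint8(157)), (162, np.float64(-5.4), np.float64(42.9), np.float64(0.061), np.uint8(54), np.uint8(55), np.uint8(56)), (164, np.float64(-5.1), np.float64(42.8), np.floa
[... 2908 characters left out ...]
4(37.7), np.float64(0.072), np.uint8(67), np.uint8(71), np.uint8(72)), (180, np.float64(8.4), np.float64(37.0), np.float64(0.072), np.uint8(98), np.uint8(105), np.uint8(109)), (182, np.float64(8.4), np.float64(35.7), np.float64(0.071), np.uint8(178), np.uint8(100), np.uint8(10)), (184, np.float64(8.3), np.float64(35.7), np.float64(0.074), np.uint8(194), np.uint8(107), np.uint8(10)), (186, np.float64(8.2), np.float64(35.6), np.float64(0.078), np.uint8(239), np.uint8(140), np.uint8(10)), (188, np.float64(8.2), np.float64(34.3), np.float64(0.076), np.uint8(238), np.uint8(139), np.uint8(10)), (190, np.float64(8.2), np.float64(33.5), np.float64(0.076), np.uint8(238), np.uint8(140), np.uint8(10))]
```

Emit:
apply_moves(claw=[-1, -1, -1, -1], travel=[[0.0006, -0.0008, 0], [0.0012, -0.0008, 0], [0.0012, -0.0008, 0], [0.0012, -0.0008, 0]], turn=[[0, 0, 0], [0, 0, 0], [0, 0, 0], [0, 0, 0]])

```text
t: 10.57
tcp_pos: [0.6185, -0.1282, 0.0638]
tool_rot: [0.77, 0.638, -0.0, 0.0]
force: [-4.4, -3.5, -1.7]
finger_gap: 0.693
gripper_force: 27.7
```

Emit:
apply_moves(claw=[-1, -1, -1], travel=[[0.0006, 0, 0], [0.0006, 0, 0], [0.0006, 0, 0]], turn=[[0, 0, 0], [0, 0, 0], [0, 0, 0]])

```text
t: 10.82
tcp_pos: [0.6185, -0.1281, 0.0638]
tool_rot: [0.77, 0.638, -0.001, 0.0]
force: [-4.4, -3.7, -1.9]
finger_gap: 0.691
gripper_force: 27.7
```

```bash
python3 -c "
from h import *
s=rep(manip.sense()['tcp_pos'][2]+.014,'w12');bar(s);W=(cloud(s)[...,:2]-B)@E2.T*1e3
print([(r,*s['pixels'][r,330]) for r in range(172,188)])
print([W[r,c,1].round(1) for r in (182,184,186) for c in (300,330)])"
```

```text
t 10.8667 tcp bay [ 1.3 -4.4] z 63.9 yaw y -10.66 F bay [-4.1 -5.3] -2.0 gap 0.6947315096726953 27.734888792037964 lean [-0.001 -0.001 -1.   ]
plate bay [1.8 3.6] ((620.5570678710938, -120.3212661743164), (70.07671356201172, 59.06178665161133), 79.55375671386719)
bar [ 2.1 40.8] ((5.8013505935668945, 49.23783493041992), 79.36599731445312)
[(172, np.uint8(68), np.uint8(71), np.uint8(72)), (173, np.uint8(68), np.uint8(70), np.uint8(72)), (174, np.uint8(67), np.uint8(70), np.uint8(71)), (175, np.uint8(67), np.uint8(70), np.uint8(72)), (176, np.uint8(68), np.uint8(70), np.uint8(72)), (177, np.uint8(69), np.uint8(71), np.uint8(72)), (178, np.uint8(68), np.uint8(70), np.uint8(71)), (179, np.uint8(68), np.uint8(71), np.uint8(71)), (180, np.uint8(69), np.uint8(71), np.uint8(72)), (181, np.uint8(83), np.uint8(74), np.uint8(66)), (182, np.uint8(145), np.uint8(88), np.uint8(40)), (183, np.uint8(181), np.uint8(102), np.uint8(10)), (184, np.uint8(191), np.uint8(106), np.uint8(10)), (185, np.uint8(226), np.uint8(126), np.uint8(10)), (186, np.uint8(238), np.uint8(139), np.uint8(10)), (187, np.uint8(237), np.uint8(139), np.uint8(10))]
[np.float64(69.7), np.float64(37.0), np.float64(36.5), np.float64(36.7), np.float64(36.6), np.float64(36.4)]
```

Both fences contacted (light line between bar and plate gone; y force about -4 N). Easing and lowering to the smoke plate.

Emit:
apply_moves(claw=[-1, -1, -1, -1, -1], travel=[[-0.0008, -0.0003, 0], [-0.0008, -0.0003, 0.0006], [-0.0008, -0.0003, 0.0012], [-0.0008, -0.0003, 0.0018], [-0.0008, -0.0003, 0.0018]], turn=[[0, 0, 0], [0, 0, 0], [0, 0, 0], [0, 0, 0], [0, 0, 0]])

```text
t: 11.28
tcp_pos: [0.6185, -0.1282, 0.0633]
tool_rot: [0.77, 0.638, -0.0, 0.0]
force: [-4.4, -2.6, 2.2]
finger_gap: 0.69
gripper_force: 28.1
```

Emit:
apply_moves(claw=[-1, -1, -1, -1], travel=[[0, 0, 0.0006], [0, 0, 0.0012], [0, 0, 0.0012], [0, 0, 0.0012]], turn=[[0, 0, 0], [0, 0, 0], [0, 0, 0], [0, 0, 0]])

```text
t: 11.62
tcp_pos: [0.6186, -0.1282, 0.0629]
tool_rot: [0.77, 0.638, -0.0, 0.001]
force: [-5.8, -2.0, 4.5]
finger_gap: 0.692
gripper_force: 28.8
```

Run:
```python
from h import *
s=rep(.076,'w13');X=cloud(s)
print('amber top by patch',[np.median(X[r:r+12,c:c+12,2]).round(4) for r in(195,240,290) for c in(265,310,355)],'bar',np.median(X[170:178,290:340,2]))
```

```text
t 11.6667 tcp bay [ 1.3 -4.5] z 62.9 yaw y -10.66 F bay [-5.7 -3. ] 5.7 gap 0.6927855292227707 28.80939843133092 lean [ 0.001 -0.001 -1.   ]
plate bay [1.7 2.7] ((620.2981567382812, -121.14069366455078), (70.06129455566406, 59.71189880371094), 79.67192077636719)
amber top by patch [np.float64(0.0755), np.float64(0.0758), np.float64(0.0761), np.float64(0.0754), np.float64(0.0757), np.float64(0.0761), np.float64(0.0755), np.float64(0.0757), np.float64(0.0761)] bar 0.07171848444755395
```

Emit:
apply_moves(claw=[-1, -1, -1, -1], travel=[[0, -0.0012, 0], [0, -0.0012, 0.0006], [0, -0.0012, 0.001], [0, -0.0012, 0.001]], turn=[[0, 0, 0], [0, 0, 0], [0, 0, 0], [0, 0, 0]])

```text
t: 12.0
tcp_pos: [0.6186, -0.1282, 0.0625]
tool_rot: [0.77, 0.638, 0.001, 0.001]
force: [-5.6, -2.5, 6.6]
finger_gap: 0.693
gripper_force: 29.3
```

Run:
```python
from h import *
s=rep(.076,'w14');X=cloud(s)
print('amber top',np.median(X[195:300,265:360,2]),'bar',np.median(X[170:178,290:340,2]))
```

```text
t 12.05 tcp bay [ 1.3 -4.5] z 62.5 yaw y -10.66 F bay [-5.6 -3.1] 7.0 gap 0.6904812566402871 29.26119301468134 lean [ 0.003 -0.001 -1.   ]
plate bay [1.7 2.8] ((620.3114013671875, -121.09904479980469), (69.97294616699219, 59.53356170654297), 79.93449401855469)
amber top 0.07540351231187538 bar 0.07169331901980616
```

Emit:
apply_moves(claw=[-1, -1, -1, -1], travel=[[-0.0006, -0.001, 0], [-0.0006, -0.002, 0], [-0.0006, -0.002, 0], [-0.0006, -0.002, 0.0005]], turn=[[0, 0, 0], [0, 0, 0], [0, 0, 0], [0, 0, 0]])

```text
t: 12.38
tcp_pos: [0.6185, -0.1284, 0.0623]
tool_rot: [0.77, 0.638, 0.002, 0.003]
force: [-2.2, -1.2, 10.1]
finger_gap: 0.69
gripper_force: 29.7
```

Run:
```python
from h import *
s=rep(.076,'w15');X=cloud(s);bar(s)
print('amber top',[np.median(X[r:r+12,c:c+12,2]).round(4) for r in(195,290) for c in(265,355)],'bar',np.median(X[170:178,290:340,2]))
```

```text
t 12.4333 tcp bay [ 1.3 -4.7] z 62.3 yaw y -10.66 F bay [-1.1 -2.2] 6.7 gap 0.6907489376463848 29.42100539803505 lean [ 0.006 -0.002 -1.   ]
plate bay [1.7 2.8] ((620.249267578125, -121.08213806152344), (69.8975830078125, 59.531524658203125), 79.57402801513672)
bar [ 2.1 40.5] ((6.181631088256836, 49.49364471435547), 79.26142883300781)
amber top [np.float64(0.0749), np.float64(0.0757), np.float64(0.0748), np.float64(0.0756)] bar 0.07171892310395836
```

Emit:
apply_moves(claw=[-1, -1, 0.5, 0.5, 0.5], travel=[[0, 0, -0.0015], [0, 0.001, -0.0025], [0, 0.001, -0.0025], [0, 0.001, -0.0025], [0, 0.001, -0.0025]], turn=[[0, 0, 0], [0, 0, 0], [0, 0, 0], [0, 0, 0], [0, 0, 0]], newtons=20)

```text
t: 12.85
tcp_pos: [0.6164, -0.1272, 0.0621]
tool_rot: [0.77, 0.639, -0.0, -0.001]
force: [-0.6, 0.3, -0.6]
finger_gap: 0.75
gripper_force: 0.0
```

Run:
```python
from h import *
s=rep(.076,'w16');X=cloud(s);bar(s)
print('amber top',[np.median(X[r:r+12,c:c+12,2]).round(4) for r in(195,290) for c in(265,355)],'bar',np.median(X[170:178,290:340,2]))
```

```text
t 12.9 tcp bay [-1. -4.] z 62.1 yaw y -10.64 F bay [ 0.1 -0.2] 0.2 gap 0.7478314191041818 0.0 lean [-0.001  0.001 -1.   ]
plate bay [1.5 3. ] ((620.1075439453125, -120.79936218261719), (69.3716049194336, 58.86505126953125), 79.62994384765625)
bar [ 2.1 40.2] ((5.758575916290283, 49.47174835205078), 79.3902359008789)
amber top [np.float64(0.0746), np.float64(0.0747), np.float64(0.0745), np.float64(0.0746)] bar 0.07152355721869888
```

Released: the plate lies flat, 3 mm above the bar top as required. Nudging it with the front pad into the rear fence.

Emit:
apply_moves(claw=[0.5, 0.5, 0.5, 0.5, 0.5], travel=[[0, 0.0015, 0], [0, 0.003, 0], [0, 0.004, 0], [0, 0.005, 0], [0, 0.005, 0]], turn=[[0, 0, 0], [0, 0, 0], [0, 0, 0], [0, 0, 0], [0, 0, 0]])

```text
t: 13.32
tcp_pos: [0.6204, -0.1285, 0.0624]
tool_rot: [0.77, 0.638, -0.0, -0.0]
force: [-1.2, -0.7, 0.1]
finger_gap: 0.748
gripper_force: 0.3
```

```bash
python3 -c "
from h import *
s=rep(.076,'w17');bar(s)"
```

```text
t 13.3667 tcp bay [ 3.2 -4.5] z 62.4 yaw y -10.66 F bay [-0.1  1.1] 0.3 gap 0.7508244037628591 0.2506173960864544 lean [-0.  0. -1.]
plate bay [1.6 2.9] ((620.22216796875, -120.96694946289062), (69.26946258544922, 59.30663299560547), 79.3883056640625)
bar [ 2.1 40.1] ((5.763024806976318, 49.27207946777344), 79.36819458007812)
```

Emit:
apply_moves(claw=[0.5, 0.5, 0.5, 0.5], travel=[[0, 0.001, 0], [0, 0.0018, 0], [0, 0.0018, 0], [0, 0.0018, 0]], turn=[[0, 0, 0], [0, 0, 0], [0, 0, 0], [0, 0, 0]])

```text
t: 13.7
tcp_pos: [0.6207, -0.1284, 0.0623]
tool_rot: [0.77, 0.638, -0.001, -0.001]
force: [-4.5, 1.2, 2.5]
finger_gap: 0.749
gripper_force: 2.2
```

```bash
python3 -c "
from h import *
s=rep(.076,'w18');bar(s)"
```

```text
t 13.75 tcp bay [ 3.4 -4.4] z 62.3 yaw y -10.64 F bay [-5.  -0.2] 2.5 gap 0.7483743432047217 2.4070968478918076 lean [-0.003  0.001 -1.   ]
plate bay [1.7 3. ] ((620.37890625, -120.85615539550781), (69.23815155029297, 59.20563888549805), 79.51106262207031)
bar [ 2.2 40.2] ((5.761528491973877, 49.4538688659668), 79.41332244873047)
```

Plate yaw now equals the bar's (79.5 vs 79.4) under 5 N. Backing off, rising, and going round to nudge the -y edge with shut fingers.

Emit:
apply_moves(claw=[0.5, 0.5, 0.5, -0.5, -1], travel=[[0, -0.0045, 0], [0, -0.0045, -0.02], [0, -0.0045, -0.06], [-0.035, -0.0045, -0.06], [-0.066, -0.0045, -0.06]], turn=[[0, 0, 0], [0, 0, 0], [0, 0, 0], [0, 0, 0], [0, 0, 0]])

```text
t: 14.17
tcp_pos: [0.612, -0.1811, 0.1133]
tool_rot: [0.769, 0.639, 0.002, 0.004]
force: [-0.3, 0.2, -0.7]
finger_gap: 0.478
gripper_force: 0.0
```

Emit:
apply_moves(claw=[-1, -1, -1, -1], travel=[[0, 0, 0], [0, 0, 0], [0, 0, 0], [0, 0, 0]], turn=[[0, 0, 0], [0, 0, 0], [0, 0, 0], [0, 0, 0]])

```text
t: 14.5
tcp_pos: [0.6089, -0.1793, 0.1102]
tool_rot: [0.77, 0.639, 0.0, -0.0]
force: [-0.1, 0.1, -0.1]
finger_gap: -0.003
gripper_force: 0.0
```

```bash
python3 -c "
from h import *
s=rep(.076,'w19')"
```

```text
t 14.55 tcp bay [  1.4 -56.3] z 110.2 yaw y -10.6 F bay [-0.2  0.3] -1.2 gap -0.003312595577751642 0.0 lean [ 0.  0. -1.]
plate bay [1.9 1.8] ((620.3081665039062, -122.12042236328125), (68.6540298461914, 58.97932434082031), 79.38941192626953)
```

Emit:
apply_moves(claw=[-1, -1, -1, -1], travel=[[0, 0, 0.03], [0, 0, 0.048], [0.005, 0, 0.048], [0.01, 0, 0.048]], turn=[[0, 0, 0], [0, 0, 0], [0, 0, 0], [0, 0, 0]])

```text
t: 14.88
tcp_pos: [0.6097, -0.171, 0.0712]
tool_rot: [0.77, 0.639, -0.0, -0.001]
force: [0.3, -0.3, 0.6]
finger_gap: 0.003
gripper_force: 0.0
```

Emit:
apply_moves(claw=[-1, -1, -1, -1, -1], travel=[[0.001, 0, 0.0005], [0.002, 0, 0.0005], [0.003, 0, 0.0005], [0.003, 0, 0.0005], [0.003, 0, 0.0005]], turn=[[0, 0, 0], [0, 0, 0], [0, 0, 0], [0, 0, 0], [0, 0, 0]])

```text
t: 15.3
tcp_pos: [0.611, -0.17, 0.0724]
tool_rot: [0.77, 0.638, 0.0, 0.001]
force: [-0.1, 0.3, -0.1]
finger_gap: 0.0
gripper_force: 0.0
```

```bash
python3 -c "
from h import *
s=rep(.076,'w20');bar(s)"
```

```text
t 15.35 tcp bay [  1.6 -47.1] z 72.3 yaw y -10.66 F bay [-0.1 -0.5] 0.2 gap -0.0005703128293767896 0.0 lean [ 0.001 -0.    -1.   ]
plate bay [1.9 1.8] ((620.301025390625, -122.04470825195312), (68.60196685791016, 58.76432800292969), 79.50200653076172)
bar [ 2.1 39.5] ((5.551822662353516, 49.471214294433594), 79.36743927001953)
```

Emit:
apply_moves(claw=[-1, -1, -1, -1, -1], travel=[[0.001, 0, 0.001], [0.002, 0, 0.001], [0.0025, 0, 0.001], [0.0025, 0, 0.001], [0.0025, 0, 0.001]], turn=[[0, 0, 0], [0, 0, 0], [0, 0, 0], [0, 0, 0], [0, 0, 0]])

```text
t: 15.77
tcp_pos: [0.6109, -0.1682, 0.0709]
tool_rot: [0.77, 0.638, -0.0, 0.0]
force: [-0.6, -0.6, 0.5]
finger_gap: -0.002
gripper_force: 0.8
```

Emit:
apply_moves(claw=[-1, -1, -1], travel=[[0.0008, 0, 0], [0.0008, 0, 0], [0.0008, 0, 0]], turn=[[0, 0, 0], [0, 0, 0], [0, 0, 0]])

```text
t: 16.02
tcp_pos: [0.611, -0.1678, 0.0709]
tool_rot: [0.77, 0.638, -0.0, 0.0]
force: [-1.4, -3.0, 0.1]
finger_gap: -0.004
gripper_force: 1.7
```

```bash
python3 -c "
from h import *
s=rep(.076,'w21');bar(s)"
```

```text
t 16.0667 tcp bay [  1.3 -44.8] z 71.0 yaw y -10.65 F bay [-1.  -3.4] 0.1 gap -0.00015523144732777473 1.827198799001053 lean [-0.    -0.001 -1.   ]
plate bay [1.9 2.2] ((620.37890625, -121.67189025878906), (68.83775329589844, 58.759552001953125), 79.46639251708984)
bar [ 2.1 39.9] ((5.532815933227539, 49.45556640625), 79.36640930175781)
```

The -y nudge made contact exactly where predicted (TCP y -44.8, 3.3 N), so both fences are snug. Backing away and preparing the leaning pose for the tab.

Emit:
apply_moves(claw=[-1, -1, -1, -1, -1], travel=[[-0.008, 0, 0], [-0.012, 0, -0.02], [-0.012, -0.03, -0.06], [-0.012, -0.07, -0.09], [-0.012, -0.11, -0.12]], turn=[[0, 0, 0], [0, 0, 0], [0, 0, 0], [0, 0, 0], [0, 0, 0]])

```text
t: 16.48
tcp_pos: [0.5224, -0.1601, 0.1675]
tool_rot: [0.77, 0.638, 0.001, -0.0]
force: [-0.4, 0.5, 0.9]
finger_gap: 0.003
gripper_force: 0.0
```

Emit:
apply_moves(claw=[-0.1, -0.1, -0.1, -0.1, -0.1], travel=[[0, -0.03, -0.02], [0, -0.04, -0.04], [0, -0.04, -0.06], [0, -0.04, -0.06], [0, -0.04, -0.06]], turn=[[0, 0, -0.038], [0, 0, -0.076], [0, 0, -0.114], [0, 0, -0.152], [0, 0, -0.19]])

```text
t: 16.9
tcp_pos: [0.492, -0.1544, 0.2164]
tool_rot: [0.546, 0.838, 0.001, 0.002]
force: [-0.0, -0.1, 0.5]
finger_gap: 0.447
gripper_force: 0.0
```

Emit:
apply_moves(claw=[-0.1, -0.1, -0.1, -0.1, -0.1], travel=[[0, 0, 0], [0, 0, 0], [0, 0, 0], [0, 0, 0], [0, 0, 0]], turn=[[0, 0, -0.038], [0, 0, -0.076], [0, 0, -0.114], [0, 0, -0.152], [0, 0, -0.19]])

```text
t: 17.32
tcp_pos: [0.4914, -0.154, 0.2149]
tool_rot: [0.275, 0.961, 0.001, 0.0]
force: [0.8, -0.5, -0.2]
finger_gap: 0.446
gripper_force: 0.0
```

```bash
cat >> h.py <<'E'
def rel(p,R):
    q=manip.sense();M=Rn.from_quat(q['tool_rot']).as_matrix()
    print('now',q['tcp_pos'].round(4),'q',np.asarray(q['q']).round(2),'F',q['force'].round(1),'gap',round(q['finger_gap'],3))
    d=M.T@(np.asarray(p)-q['tcp_pos']);w=Rn.from_matrix(M.T@R).as_rotvec()
    print('travel',(d/.8).round(4),'dist mm',np.linalg.norm(d)*1e3,'turn',(w/np.pi).round(4),'deg',np.rad2deg(np.linalg.norm(w)))
yw=np.deg2rad(-10.65);ex=np.array([np.cos(yw),np.sin(yw),0]);ey=np.array([-np.sin(yw),np.cos(yw),0]);ez=np.array([0,0,1.])
O=np.r_[B,0]+.0013*ex+.0013*ey
def lean(a):
    a=np.deg2rad(a);z=np.sin(a)*ex-np.cos(a)*ez;return np.stack([np.cross(ey,z),ey,z],1)
R38=lean(38);TAB=O+.08*ey+.09*ez
E
python3 -c "
from h import *
print(TAB);rel(TAB+(.014-.12)*R38[:,2],R38)"
```

```text
[ 0.63440258 -0.04384069  0.09      ]
now [ 0.4914 -0.154   0.2149] q [-0.52  0.4   1.72  0.    1.02 -1.54] F [ 0.8 -0.5 -0.2] gap 0.446
travel [-0.0028  0.1817  0.052 ] dist mm 151.18765080643007 turn [-0.0388 -0.2087 -0.114 ] deg 43.36787961863584
```

Emit:
apply_moves(claw=[-0.1, -0.1, -0.1, -0.1, -0.1], travel=[[0, 0.02, 0], [0, 0.05, 0], [0, 0.08, 0.01], [0, 0.11, 0.02], [-0.001, 0.14, 0.03]], turn=[[-0.006, -0.032, -0.017], [-0.012, -0.064, -0.035], [-0.018, -0.096, -0.052], [-0.024, -0.128, -0.07], [-0.03, -0.16, -0.087]])

```text
t: 17.73
tcp_pos: [0.5522, -0.0593, 0.1921]
tool_rot: [0.136, 0.957, -0.025, 0.254]
force: [1.1, 0.8, -1.4]
finger_gap: 0.447
gripper_force: 0.0
```

```bash
python3 -c "
from h import *
rel(TAB+(.014-.12)*R38[:,2],R38)"
```

```text
now [ 0.5522 -0.0593  0.1921] q [-0.33  0.39  2.03  0.22  0.22 -1.83] F [ 1.1  0.8 -1.4] gap 0.447
travel [0.0011 0.0388 0.027 ] dist mm 37.82328481217206 turn [-0.0103 -0.0465 -0.0278] deg 9.923865728815423
```

```bash
python3 -c "
from h import *
R=lean(35)
rel(TAB+(.012-.07)*R[:,2],R)"
```

```text
now [ 0.5522 -0.0593  0.1921] q [-0.33  0.39  2.03  0.22  0.22 -1.83] F [ 1.1  0.8 -1.4] gap 0.447
travel [-0.0113  0.0414  0.0859] dist mm 76.80244725587251 turn [-0.0096 -0.0298 -0.028 ] deg 7.566543485792109
```

Emit:
apply_moves(claw=[-0.1, -0.1, -0.1, -0.1, -0.1], travel=[[-0.003, 0.025, 0.015], [-0.007, 0.0414, 0.04], [-0.0113, 0.0414, 0.07], [-0.0113, 0.0414, 0.0859], [-0.0113, 0.0414, 0.0859]], turn=[[-0.002, -0.006, -0.006], [-0.004, -0.012, -0.012], [-0.007, -0.02, -0.02], [-0.0096, -0.0298, -0.028], [-0.0096, -0.0298, -0.028]])

```text
t: 18.15
tcp_pos: [0.5964, -0.0304, 0.154]
tool_rot: [0.1, 0.954, -0.019, 0.282]
force: [-0.4, 0.7, 0.2]
finger_gap: 0.451
gripper_force: 0.0
```

Run:
```python
from h import *
R=lean(35)
rel(TAB+.012*R[:,2],R)
s=snap('wrist','t1');hsv=cv2.cvtColor(s['pixels'],cv2.COLOR_RGB2HSV).astype(int);X=cloud(s)
m=((hsv[...,0]<6)|(hsv[...,0]>174))&(hsv[...,1]>150)&(hsv[...,2]>60);m=big(m);P=X[m]
c=(P-O)@np.stack([ex,ey,ez],1)*1e3;print(m.sum(),np.percentile(c,[2,50,98],axis=0).round(1))
q=manip.sense();M=Rn.from_quat(q['tool_rot']).as_matrix();T=(P-q['tcp_pos'])@M*1e3;print('tool',np.percentile(T,[2,50,98],axis=0).round(1))
```

```text
now [ 0.5964 -0.0304  0.154 ] q [-0.26  0.51  2.01  0.74  0.07 -2.35] F [-0.4  0.7  0.2] gap 0.451
travel [ 0.0008 -0.0086  0.1091] dist mm 87.55303918222798 turn [ 0.0024 -0.012  -0.0084] deg 2.676026933098352
1120 [[ -9.9  73.1  59.6]
 [ -8.6  80.7  89.3]
 [  8.5  87.2 104.3]]
tool [[-11.7 -13.9  58.9]
 [  9.   -6.   70.6]
 [ 24.7   0.6 100.3]]
```

View pics/t1.png

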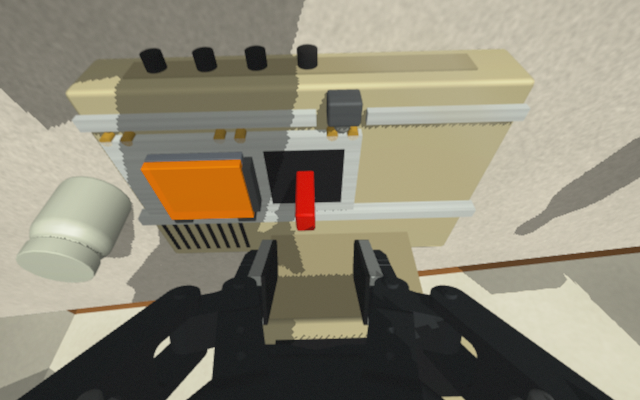

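The view shows the amber plate squared in the bay (200,190), the red tab at (305,200) between the fingers, and nothing in the way. Measured tab centre agrees with bay y 80, z 60–104. But joint 5 is near 0, so I'll check arm kinematics for a suitable lean.

```bash
cat > fk.py <<'E'
from h import *
from scipy.optimize import least_squares
now=manip.sense()
D=[([1.099515,.528382,1.433799,0,1.181406,-.178523],[.18005,.59782,.23042]),([-.798577,.440125,1.520849,0,1.181618,-1.284235],[.476582,-.330224,.254954]),
([-.52,.40,1.72,0,1.02,-1.54],[.4914,-.154,.2149]),([-.33,.39,2.03,.22,.22,-1.83],[.5522,-.0593,.1921]),(list(now['q']),list(now['tcp_pos']))]
def fk(q,L):
    R=Rn.from_euler('z',q[0]);p=np.array([0,0,L[0]])+R.apply([L[4],0,0])
    R=R*Rn.from_euler('y',q[1]);p=p+R.apply([0,0,L[1]])
    R=R*Rn.from_euler('y',q[2]);p=p+R.apply([L[5],0,0])+R.apply([0,0,L[2]])
    R=R*Rn.from_euler('z',q[3])*Rn.from_euler('y',q[4]);p=p+R.apply([0,0,L[3]])
    return p,R*Rn.from_euler('z',q[5])
f=least_squares(lambda L:np.concatenate([fk(q,L)[0]-p for q,p in D]+[.03*(np.array(L)-[.4,.45,.4,.3,0,0])]),[.4,.45,.4,.3,0,0])
L=f.x
if __name__=='__main__':
    print(L.round(4),[np.linalg.norm(fk(q,L)[0]-p).round(4) for q,p in D])
    p,R=fk(now['q'],L);off=R.inv()*Rn.from_quat(now['tool_rot']);print('tool off',off.as_rotvec().round(3))
    lo=[-3.08,-.75,.22,-1.43,0,-2.85];hi=[3.08,2.2,2.44,4.57,2.65,2.85]
    q0=np.array([-.1,.7,1.6,.2,.3,-1.7])
    for a in(28,30,32,35,40):
        for dy in(0,.08):
            for back in (0,.05):
                R_=lean(a);P=TAB+dy*ey+(.012-back)*R_[:,2]
                def e(q):
                    p,R=fk(q,L);return np.r_[(p-P)*10,((R*off).inv()*Rn.from_matrix(R_)).as_rotvec()]
                s=least_squares(e,q0,bounds=(lo,hi));print(a,dy,back,s.x.round(2),'res',np.linalg.norm(s.fun).round(4))
E
python3 fk.py
```

```text
[ 0.9464  0.5641  0.684   0.6306 -0.1663  0.3291] [np.float64(0.1116), np.float64(0.1118), np.float64(0.1178), np.float64(0.0945), np.float64(0.0947)]
tool off [ 0.    -0.     1.571]
28 0 0 [ 0.03  0.7   1.79 -0.53  0.2  -0.86] res 0.0
28 0 0.05 [ 0.04  0.58  1.87 -0.47  0.24 -0.91] res 0.0
28 0.08 0 [ 0.24  0.71  1.75 -0.72  0.3  -0.5 ] res 0.0
28 0.08 0.05 [ 0.27  0.6   1.83 -0.66  0.34 -0.53] res 0.0
30 0 0 [ 0.04  0.71  1.81 -0.82  0.15 -0.56] res 0.0
30 0 0.05 [ 0.06  0.6   1.89 -0.71  0.19 -0.66] res 0.0
30 0.08 0 [ 0.26  0.72  1.77 -0.92  0.27 -0.27] res 0.0
30 0.08 0.05 [ 0.29  0.61  1.84 -0.85  0.31 -0.32] res 0.0
32 0 0 [ 0.05  0.73  1.83 -1.28  0.13 -0.09] res 0.0
32 0 0.05 [ 0.08  0.62  1.91 -1.09  0.15 -0.26] res 0.0
32 0.08 0 [ 0.28  0.74  1.79 -1.16  0.26 -0.02] res 0.0
32 0.08 0.05 [ 0.32  0.63  1.86 -1.07  0.3  -0.08] res 0.0
35 0 0 [ 0.07  0.74  1.83 -1.43  0.15  0.08] res 0.0411
35 0 0.05 [ 0.1   0.64  1.92 -1.43  0.16  0.1 ] res 0.0282
35 0.08 0 [ 0.32  0.77  1.8  -1.43  0.29  0.29] res 0.0114
35 0.08 0.05 [ 0.37  0.67  1.88 -1.4   0.31  0.29] res 0.0
40 0 0 [-0.07  0.73  1.84 -0.36  0.   -1.11] res 0.1448
40 0 0.05 [ 0.18  0.65  1.91 -1.43  0.24  0.16] res 0.1149
40 0.08 0 [ 0.05  0.74  1.82 -0.12  0.   -1.26] res 0.1842
40 0.08 0.05 [ 0.06  0.65  1.91 -0.45  0.   -0.92] res 0.1852
```

```bash
sed -i "s/R.apply(\[L\[4\],0,0\])/R.apply([L[4],L[6],0])/; s/,0,0\])\]),\[.4,.45,.4,.3,0,0\])/,0,0,.11])]),[.4,.45,.4,.3,0,0,.11])/" fk.py; sed -i "s/(28,30,32,35,40)/(28,32,36,40,44)/; s/for back in (0,.05)/for back in (0,.075)/" fk.py; python3 fk.py
```

```text
[0.311  0.5741 0.4002 0.3095 0.0021 0.1234 0.1102] [np.float64(0.001), np.float64(0.001), np.float64(0.0012), np.float64(0.0032), np.float64(0.0016)]
tool off [ 0.    -0.     1.571]
28 0 0 [-0.26  0.69  1.87  0.34  0.1  -1.97] res 0.0
28 0 0.075 [-0.27  0.53  1.93  0.19  0.2  -1.82] res 0.0
28 0.08 0 [-0.1   0.7   1.82 -0.3   0.14 -1.19] res 0.0
28 0.08 0.075 [-0.09  0.55  1.88 -0.19  0.23 -1.3 ] res 0.0
32 0 0 [-0.26  0.7   1.9   1.22  0.03 -2.85] res 0.0221
32 0 0.075 [-0.27  0.54  1.99  0.65  0.07 -2.29] res 0.0
32 0.08 0 [-0.09  0.71  1.87 -1.41  0.05 -0.08] res 0.0
32 0.08 0.075 [-0.09  0.55  1.94 -0.52  0.11 -0.97] res 0.0
36 0 0 [-0.25  0.7   1.9   1.23  0.01 -2.85] res 0.0874
36 0 0.075 [-0.26  0.54  2.01  1.22  0.03 -2.85] res 0.0523
36 0.08 0 [-0.12  0.71  1.87 -0.54  0.   -0.97] res 0.0777
36 0.08 0.075 [-0.08  0.56  1.97 -1.43  0.06 -0.05] res 0.0303
40 0 0 [-0.24  0.69  1.9   1.23  0.   -2.85] res 0.1531
40 0 0.075 [-0.25  0.55  2.01  1.23  0.   -2.85] res 0.1251
40 0.08 0 [-0.09  0.71  1.86 -1.43  0.06 -0.06] res 0.1348
40 0.08 0.075 [-0.11  0.56  1.99 -0.64  0.   -0.87] res 0.1152
44 0 0 [-0.24  0.69  1.89  1.24  0.   -2.85] res 0.2198
44 0 0.075 [-0.25  0.55  2.02  1.23  0.   -2.85] res 0.1993
44 0.08 0 [-0.12  0.7   1.87 -0.24  0.   -1.27] res 0.2073
44 0.08 0.075 [-0.11  0.56  1.99 -0.45  0.   -1.06] res 0.1879
```

With a good kinematic fit (1–3 mm), a lean of about 28.5° stays off the wrist limit through the whole slide. I'll use that with the grip 5 mm towards the robot for head clearance.

```bash
cat >> h.py <<'E'
R28=lean(28.5)
def G(dy=0,back=0): return TAB-.005*ex+dy*ey+(.012-back)*R28[:,2]
E
python3 -c "
from h import *
rel(G(0,.075),R28)"
```

```text
now [ 0.5969 -0.0309  0.1536] q [-0.26  0.51  2.01  0.75  0.07 -2.36] F [-0.3  0.2 -0. ] gap 0.455
travel [ 0.001  -0.0073  0.0115] dist mm 10.919584066636487 turn [ 0.0028  0.0242 -0.0083] deg 4.633838785863107
```

Emit:
apply_moves(claw=[-0.1, -0.1, -0.1, -0.1, -0.1], travel=[[0, -0.002, 0.003], [0.001, -0.005, 0.007], [0.001, -0.0073, 0.0115], [0.001, -0.0073, 0.0115], [0.001, -0.0073, 0.0115]], turn=[[0.001, 0.008, -0.003], [0.002, 0.016, -0.006], [0.0028, 0.0242, -0.0083], [0.0028, 0.0242, -0.0083], [0.0028, 0.0242, -0.0083]])

```text
t: 18.62
tcp_pos: [0.5997, -0.0378, 0.1467]
tool_rot: [0.09, 0.965, -0.023, 0.246]
force: [-0.5, -0.3, -0.8]
finger_gap: 0.45
gripper_force: 0.0
```

Run:
```python
from h import *
rel(G(0,0),R28)
s=snap('wrist','t2');hsv=cv2.cvtColor(s['pixels'],cv2.COLOR_RGB2HSV).astype(int);X=cloud(s)
m=big(((hsv[...,0]<6)|(hsv[...,0]>174))&(hsv[...,1]>150)&(hsv[...,2]>60));P=X[m]
c=(P-O)@np.stack([ex,ey,ez],1)*1e3;print('tab in bay',np.percentile(c,[2,50,98],axis=0).round(1))
```

```text
now [ 0.5997 -0.0378  0.1467] q [-0.27  0.52  1.95  0.22  0.18 -1.86] F [-0.5 -0.3 -0.8] gap 0.45
travel [0.0008 0.0006 0.0953] dist mm 76.27091395276507 turn [-0.0003  0.0005 -0.0003] deg 0.10975042353218732
tab in bay [[ -9.8  73.5  59.5]
 [ -8.6  80.5  90.3]
 [  8.4  87.1 104.5]]
```

Emit:
apply_moves(claw=[-0.1, -0.1, -0.1, -0.1, -0.1], travel=[[0, 0, 0.03], [0, 0, 0.06], [0.0008, 0.0006, 0.085], [0.0008, 0.0006, 0.0953], [0.0008, 0.0006, 0.0953]], turn=[[0, 0, 0], [0, 0, 0], [0, 0, 0], [0, 0, 0], [0, 0, 0]])

```text
t: 19.08
tcp_pos: [0.6339, -0.0437, 0.077]
tool_rot: [0.091, 0.965, -0.023, 0.244]
force: [-1.0, 0.0, 0.3]
finger_gap: 0.449
gripper_force: 0.0
```

Run:
```python
from h import *
rel(G(0,0),R28)
```

```text
now [ 0.6339 -0.0437  0.077 ] q [-0.26  0.68  1.9   0.47  0.08 -2.1 ] F [-1.   0.   0.3] gap 0.449
travel [-0.0028 -0.0001 -0.002 ] dist mm 2.735360527109338 turn [-0.0002 -0.0009 -0.0006] deg 0.19389975624861977
```

Emit:
apply_moves(claw=[-0.3, -0.5, -0.6, -1, -1], travel=[[0, 0, -0.002], [0, 0, -0.002], [0, 0, -0.002], [0, 0, -0.002], [0, 0, -0.002]], turn=[[0, 0, 0], [0, 0, 0], [0, 0, 0], [0, 0, 0], [0, 0, 0]], newtons=30)

```text
t: 19.5
tcp_pos: [0.6336, -0.0439, 0.0816]
tool_rot: [0.09, 0.965, -0.023, 0.246]
force: [-2.9, -1.7, 5.4]
finger_gap: 0.157
gripper_force: 33.7
```

Emit:
apply_moves(claw=[-1, -1, -1], travel=[[0, 0, 0], [0, 0, 0], [0, 0, 0]], turn=[[0, 0, 0], [0, 0, 0], [0, 0, 0]])

```text
t: 19.75
tcp_pos: [0.6336, -0.0439, 0.0816]
tool_rot: [0.09, 0.965, -0.023, 0.246]
force: [-4.7, -0.2, 6.1]
finger_gap: 0.15
gripper_force: 33.8
```

Run:
```python
from h import *
rel(G(0,0),R28);q=manip.sense();print('F photom',[q['force']@a for a in(ex,ey,ez)],'tcp y',(q['tcp_pos']-O)@ey)
```

```text
now [ 0.6336 -0.0439  0.0816] q [-0.26  0.67  1.9   0.46  0.08 -2.09] F [-4.7 -0.2  6.1] gap 0.15
travel [-0.0004  0.0002  0.0032] dist mm 2.6155352511525587 turn [-0.0004  0.0005 -0.0002] deg 0.11661915994682996
F photom [np.float64(-4.6212363814127135), np.float64(-1.0867951817417356), np.float64(6.072132293586906)] tcp y 0.07981836035932682
```

Tab gripped. Sliding slowly out of the stop.

Emit:
apply_moves(claw=[-1, -1, -1, -1, -1], travel=[[0, 0.0015, 0], [0, 0.003, 0], [0, 0.0045, 0], [0, 0.006, 0], [0, 0.0075, 0]], turn=[[0, 0, 0], [0, 0, 0], [0, 0, 0], [0, 0, 0], [0, 0, 0]])

```text
t: 20.17
tcp_pos: [0.6347, -0.0383, 0.0816]
tool_rot: [0.091, 0.965, -0.024, 0.246]
force: [-5.5, -0.9, 6.1]
finger_gap: 0.155
gripper_force: 33.8
```

Emit:
apply_moves(claw=[-1, -1, -1, -1, -1], travel=[[0, 0.002, 0], [0, 0.004, 0], [0, 0.006, 0], [0, 0.008, 0], [0, 0.01, 0]], turn=[[0, 0, 0], [0, 0, 0], [0, 0, 0], [0, 0, 0], [0, 0, 0]])

```text
t: 20.58
tcp_pos: [0.6363, -0.0296, 0.0816]
tool_rot: [0.09, 0.965, -0.023, 0.246]
force: [-3.8, -1.1, 7.1]
finger_gap: 0.155
gripper_force: 33.8
```

```bash
cat >> h.py <<'E'
def st(f):
    q=manip.sense();print('y',((q['tcp_pos']-O)@ey*1e3).round(1),'x',((q['tcp_pos']-O)@ex*1e3).round(1),'z',q['tcp_pos'][2].round(4),'F',[round(q['force']@a,1) for a in(ex,ey,ez)],'gap',q['finger_gap'],'q',np.asarray(q['q']).round(2))
    s=snap('wrist',f);X=cloud(s);C=(X-O)@np.stack([ex,ey,ez],1)*1e3
    hsv=cv2.cvtColor(s['pixels'],cv2.COLOR_RGB2HSV).astype(int)
    am=big((hsv[...,0]>5)&(hsv[...,0]<22)&(hsv[...,1]>170)&(hsv[...,2]>60));r=rect(s,am&(abs(C[...,2]-76)<3),.076)
    a=np.array([*r[0],0])/1e3-O;print('amber',am.sum(),(a@ex*1e3).round(1),(a@ey*1e3).round(1),r[1:])
    return s,C,hsv
E
python3 -c "
from h import *
st('t3')"
```

```text
y 94.3 x -0.7 z 0.0816 F [np.float64(-3.5), np.float64(-1.8), np.float64(7.1)] gap 0.15535778292535493 q [-0.23  0.68  1.89  0.28  0.08 -1.89]
amber 11004 -3.1 17.5 ((69.4151840209961, 61.710086822509766), 79.30988311767578)
```

Emit:
apply_moves(claw=[-1, -1, -1, -1, -1], travel=[[0, 0.0025, 0], [0, 0.006, 0], [0, 0.01, 0], [0, 0.014, 0], [0, 0.018, 0]], turn=[[0, 0, 0], [0, 0, 0], [0, 0, 0], [0, 0, 0], [0, 0, 0]])

```text
t: 21.05
tcp_pos: [0.639, -0.0156, 0.0816]
tool_rot: [0.09, 0.965, -0.023, 0.246]
force: [-4.0, 0.2, 6.3]
finger_gap: 0.153
gripper_force: 33.8
```

Emit:
apply_moves(claw=[-1, -1, -1, -1, -1], travel=[[0, 0.004, 0], [0, 0.008, 0], [0, 0.012, 0], [0, 0.016, 0], [0, 0.02, 0]], turn=[[0, 0, 0], [0, 0, 0], [0, 0, 0], [0, 0, 0], [0, 0, 0]])

```text
t: 21.47
tcp_pos: [0.642, 0.0002, 0.0816]
tool_rot: [0.09, 0.965, -0.023, 0.246]
force: [-3.3, -0.0, 6.4]
finger_gap: 0.151
gripper_force: 33.8
```

Emit:
apply_moves(claw=[-1, -1, -1, -1, -1], travel=[[0, 0.004, 0], [0, 0.008, 0], [0, 0.012, 0], [0, 0.016, 0], [0, 0.02, 0]], turn=[[0, 0, 0], [0, 0, 0], [0, 0, 0], [0, 0, 0], [0, 0, 0]])

```text
t: 21.88
tcp_pos: [0.645, 0.0159, 0.0816]
tool_rot: [0.09, 0.965, -0.023, 0.246]
force: [-4.0, -0.3, 6.1]
finger_gap: 0.148
gripper_force: 33.7
```

```bash
python3 -c "
from h import *
st('t4')"
```

```text
y 140.7 x -0.6 z 0.0816 F [np.float64(-3.9), np.float64(-1.0), np.float64(6.1)] gap 0.14829604135398988 q [-0.14  0.68  1.87 -0.25  0.1  -1.28]
amber 10981 -2.7 63.8 ((69.3250732421875, 61.0665283203125), 79.3696517944336)
```

Emit:
apply_moves(claw=[-1, -1, -1, -1, -1], travel=[[0, 0.0035, 0], [0, 0.007, 0], [0, 0.0105, 0], [0, 0.0135, 0], [0, 0.016, 0]], turn=[[0, 0, 0], [0, 0, 0], [0, 0, 0], [0, 0, 0], [0, 0, 0]])

```text
t: 22.35
tcp_pos: [0.6473, 0.028, 0.0816]
tool_rot: [0.09, 0.965, -0.023, 0.246]
force: [-4.0, 0.1, 6.8]
finger_gap: 0.149
gripper_force: 33.7
```

Emit:
apply_moves(claw=[-1, -1, -1, -1, -1], travel=[[0, 0.002, 0], [0, 0.004, 0], [0, 0.006, 0], [0, 0.0075, 0], [0, 0.0075, 0]], turn=[[0, 0, 0], [0, 0, 0], [0, 0, 0], [0, 0, 0], [0, 0, 0]])

```text
t: 22.77
tcp_pos: [0.6486, 0.0344, 0.0816]
tool_rot: [0.09, 0.965, -0.023, 0.246]
force: [-2.2, 1.2, 6.5]
finger_gap: 0.154
gripper_force: 33.7
```

```bash
python3 -c "
from h import *
st('t5')"
```

```text
y 159.6 x -0.6 z 0.0816 F [np.float64(-2.4), np.float64(0.8), np.float64(6.5)] gap 0.15371380826282463 q [-0.1   0.69  1.85 -0.38  0.11 -1.12]
amber 10938 -2.6 82.7 ((69.4449691772461, 60.92577362060547), 79.67210388183594)
```

Travel is 79.8 mm, in the stop. Releasing the tab and backing out.

Emit:
apply_moves(claw=[-1, -1, -0.5, -0.1, -0.1], travel=[[0, 0, -0.0015], [0, 0, -0.0025], [0, 0, -0.0025], [0, 0, -0.0025], [0, 0, -0.0025]], turn=[[0, 0, 0], [0, 0, 0], [0, 0, 0], [0, 0, 0], [0, 0, 0]])

```text
t: 23.23
tcp_pos: [0.6475, 0.0343, 0.0823]
tool_rot: [0.09, 0.965, -0.023, 0.245]
force: [-0.6, -0.6, -0.0]
finger_gap: 0.45
gripper_force: 0.0
```

Emit:
apply_moves(claw=[-0.1, -0.1, -0.1, -0.1, -0.1], travel=[[0, 0, 0], [0, 0, -0.015], [0, 0, -0.04], [0, 0, -0.07], [0, 0, -0.1]], turn=[[0, 0, 0], [0, 0, 0], [0, 0, 0], [0, 0, 0], [0, 0, 0]])

```text
t: 23.65
tcp_pos: [0.6093, 0.0415, 0.1528]
tool_rot: [0.09, 0.965, -0.023, 0.245]
force: [-0.1, -0.7, 0.6]
finger_gap: 0.447
gripper_force: 0.0
```

Emit:
apply_moves(claw=[-0.1, -0.1, -0.1], travel=[[0, 0, 0], [0, 0, 0], [0, 0, 0]], turn=[[0, 0, 0], [0, 0, 0], [0, 0, 0]])

```text
t: 23.9
tcp_pos: [0.6103, 0.0414, 0.1524]
tool_rot: [0.09, 0.965, -0.023, 0.245]
force: [0.4, 0.2, -0.1]
finger_gap: 0.451
gripper_force: 0.0
```

Run:
```python
from h import *
s,C,hsv=st('t6')
red=big(((hsv[...,0]<6)|(hsv[...,0]>174))&(hsv[...,1]>150)&(hsv[...,2]>60));print('tab',np.percentile(C[red],[2,50,98],axis=0).round(1))
m=(abs(C[...,2]-72.5)<3)&(abs(C[...,0])<32)&(C[...,1]>112)&(C[...,1]<128)&(hsv[...,1]<100)
r=rect(s,big(m),.073);a=np.r_[np.array(r[0])/1e3,0]-O;print('bar',m.sum(),(a@ex*1e3).round(1),(a@ey*1e3).round(1),r[1:])
# smoke layer: points between 60.. 68 near amber
m=(C[...,2]>61)&(C[...,2]<67.5)&(abs(C[...,0])<36)&(abs(C[...,1]-80)<42)&(abs(hsv[...,0]-105)<20);print('smoke side pts',m.sum(),np.percentile(C[m],[3,50,97],axis=0).round(1) if m.sum() else '')
```

```text
y 159.3 x -39.4 z 0.1524 F [np.float64(0.3), np.float64(0.3), np.float64(-0.1)] gap 0.4506102743834539 q [-0.09  0.52  1.91 -0.21  0.22 -1.28]
amber 5460 -2.4 81.7 ((69.34455871582031, 59.791202545166016), 79.37648010253906)
tab [[ -9.6 153.   59.7]
 [ -8.3 160.2  90.7]
 [  8.3 167.  104.4]]
bar 407 -1.2 119.3 ((6.817506313323975, 51.569210052490234), 79.13088989257812)
smoke side pts 506 [[-30.2  48.5  61.2]
 [-29.4  86.4  63.9]
 [  0.3 121.7  66.6]]
```

Run:
```python
from h import *
s=dict(np.load('pics/t6.npz'));C=(cloud(s)-O)@np.stack([ex,ey,ez],1)*1e3
hsv=cv2.cvtColor(s['pixels'],cv2.COLOR_RGB2HSV).astype(int)
am=big((hsv[...,0]>5)&(hsv[...,0]<22)&(hsv[...,1]>170)&(hsv[...,2]>60))
gr=(abs(hsv[...,0]-105)<20)
for y in range(50,112,10):
    w=abs(C[...,1]-y)<4
    a=C[am&w&(C[...,2]>69)&(C[...,2]<74)&(C[...,0]<0)];b=C[gr&w&(C[...,2]>62)&(C[...,2]<67)&(C[...,0]<0)]
    print(y,'amber front x',len(a),np.median(a[:,0]).round(1) if len(a) else '','smoke front x',len(b),np.median(b[:,0]).round(1) if len(b) else '')
```

```text
50 amber front x 65 -29.0 smoke front x 42 -29.5
60 amber front x 59 -28.9 smoke front x 45 -29.4
70 amber front x 65 -28.9 smoke front x 43 -29.5
80 amber front x 63 -29.0 smoke front x 38 -29.4
90 amber front x 62 -28.9 smoke front x 44 -29.4
100 amber front x 67 -28.9 smoke front x 107 -58.9
110 amber front x 62 -29.0 smoke front x 162 -62.7
```

The amber and smoke front faces are flush and parallel, the tab is at +80 mm, and the gripper is clear.

```bash
python3 -c "
from station import manip
print(manip.sign_off())"
```

```text
the job is handed in; nothing more can be done
None
```

The job is handed in: the amber filter lies flat and square on the smoke-grey one, and the shutter was slid 80 mm into its next stop and released; I never touched the green filter, bottle or jar.

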